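Torque down the clamp on a glued loudspeaker magnet

ROBOT

A 6-joint arm with a two-finger parallel gripper is mounted at the origin on the work surface. World frame = base frame: x ahead of the robot, y to its left, z up, the work surface at z = 0. Lengths are in m, angles in rad, forces in N, time in s.
With the tool pointing down it reaches from about 0.375 to 0.9 m from the base axis. Payload 3.1 kg.
Tool frame: the origin (TCP) lies at the very end of the fingers, on their centre line; the grasp point (between the pads) lies 19 mm behind it (manip.grasp_offset is the distance from the TCP to the grasp point, in m); y points along the fingers, z is the direction in which the jaws open and shut, and the axes are right-handed (so a half turn about y gives the same grasp; the last joint's range is limited). The gripper opens to 85 mm and grips with 20 to 120 N. Pads are 22 mm wide; open, the fingers measure 114 mm over their backs; the gripper's body (76 mm by 85 mm) begins 54 mm behind the grasp point. The pads swing forward as they close: fully open they stand 13 mm farther back than shut.
Start: joints at [0.958, 0.527, 1.433, -0, 1.181, -0.178], TCP at [0.263, 0.567, 0.231] pointing down, gripper open.
Joint ranges: [-3.08, 3.08], [-0.75, 2.2], [0.22, 2.44], [-1.43, 4.57], [0, 2.65], [-2.85, 2.85]. Speed limits (rad/s): [2.79, 2.79, 3.14, 3.14, 3.14, 3.14].

INTERFACE

Orientations are given as a unit quaternion [x, y, z, w].
In Python, from station import manip gives the robot as it stands.
- The arm moves only by the tool apply_moves, never from a script. Its argument "motion" is a list of rows, each a list of 5 numbers: the finger opening in mm, from 0 to 85.4, then the shift along the tool's x, y, z in units of 30 mm (1.0 is 30 mm), then the turn about the tool's y in units of 10 degrees (1.0 is 10 degrees). In form: [[fingers, x, y, z, twist], ...]. A call has 1 to 12 rows; each row is the pose to reach, as a shift and turn from the pose commanded when the call began, along the tool's axes at that moment; what a row does not reach only later rows make up. A row lasts 1/8 s, in which the tool goes at most 62.5 mm and 10.7 degrees, less where a joint would pass 70% of its speed; a pose out of reach is approached as far as the arm can. A call with a gripper value outside its range is refused whole. The fingers move at their own pace and stop on an object; "squeeze" is the grip in N (left out, the last holds). Time passes only in rows, so rows that repeat a pose let the fingers close. It gives the time, the measured TCP pose, the force and the opening at its end, in the units of the state.
- manip.sense(): the state, without advancing time (a new reading comes with each control period).
- manip.snapshot(name): name is "side" or "top" or "wrist"; returns the picture (480x640x3 uint8, red, green, blue); there is no depth.
- manip.get_calibration(name): a dict with "intrinsics" (3x3 intrinsics, pixels), "extrinsics" (4x4, takes a point from camera to world coordinates). Camera axes: x right, y up, looking along -z (the intrinsics and any distortion apply to the point x, -y, -z); pixel columns grow to the right and rows downward; lengths in m; the calibration is good to about 2 mm. A picture is of the moment at which its call begins: read the wrist's pose just before it. get_calibration takes no time and is no camera call; for the wrist camera it gives the pose at the moment of the call.
- manip.sign_off(): hands the job in, once; it reports no verdict.
The state is a dict: "t": time; "q": joint angles; "qd": joint speeds; "tau": joint torques, N m; "tcp_pos": TCP position; "tool_rot": TCP orientation; "force": force on the tool from outside, world axes, zero at the start; "ft_torque": the same for the moment, N m; "finger_gap": opening from 0.0 (shut) to 1.0 (fully open).
Only numpy, scipy, OpenCV 4.12 (cv2) and the standard library are available. Lean on these libraries where they do the work, as an engineer would, in place of code of your own. Each camera call takes 0.05 s, during which the arm holds its last target.

TASK

The magnet on this woofer has just been glued, and the square clamp nut on top of the leaning stand is only finger tight. Take the torque wrench from its rest, fit its open jaw on the nut and turn clockwise until the wrench breaks over with a click, then stop at once. Let the handle spring straight again, take the wrench off without slackening the nut, and lay it back in its rest as you found it; leave the bottle, magnets, spare woofer and spanner where they are.

Things in the scene. Friction and masses are not known exactly. Their poses are not given: they have to be found in the camera images.
- nut_mid (a point): Middle of the steel clamp nut, a square 30 x 30 mm, 26 mm tall, top edges bevelled 3 mm, on a collar 45 mm wide, 6 mm thick. z: its axis, up out of the stand, leaning 30 degrees from vertical to the stand's -x side; x, y: square to the flats, turning with it. The jaw fits in four directions, put on along the axis (resting on the collar its centre is 6 mm below this point) or slid on sideways.
- nut (a joint): Turn of the clamp nut (rad), growing clockwise seen from above (tightening, about -z of nut_mid). It starts between 0.15 and 0.95, turns against 0.25 N m of thread friction, is hard down at 1.25 and can go no further. It stays where it is left.
- stud_top (a point): Top of the fixed 20 mm threaded stud that stands up through the nut, 25 mm above nut_mid on the nut's axis. Under the nut lie a washer 68 mm wide (top 19 mm below nut_mid), the back plate (29 mm below), the dark magnet 110 mm wide (36 mm below) and, lower, the basket with its 166 mm flange.
- wrench_jaw (a point): Centre of the open jaw of the torque wrench (steel, black grip, 230 mm long, 0.5 kg), half-way up. x: along the wrench to the handle; z: its upper side, kept up on the nut; the jaw opens to -x. Gap 33 mm, closed end 18 mm behind this point, prong ends 21 mm before it; 14 mm thick, 61 mm wide. On the nut it has 1.5 mm play to each side and 6 degrees of free turn each way.
- wrench_pivot (a point): Break-over pivot of the wrench, a dark round knuckle 24 mm wide, 38 mm behind the jaw's centre on the wrench's middle line; axes as wrench_jaw. The wrench balances about 75 mm behind the jaw's centre.
- wrench_grip (a point): Where to hold the wrench: on its middle line, half-way up, 150 mm behind the jaw's centre and 112 mm behind the pivot; axes as wrench_jaw, but bending with the handle. The black grip is a bar 26 mm wide, 22 mm high, from 95 to 205 mm behind the jaw's centre. In the rest it is free for 25 mm or more to each side of this point.
- handle (a joint): Bend at the pivot (rad), 0 straight, growing as the handle breaks over clockwise (seen from the upper side) against the jaw. Stays 0 up to 1.3 N m at the pivot (12 N across the grip point), then gives way with a click, the torque felt about the pivot falling by a third in 0.1 rad. 0.05 is a full click; past 0.2 the wrench is being forced; solid stop at 0.25. Springs back straight when eased or let go.
- rest: Grey steel tool rest, fixed; base 225 x 85 x 6 mm, origin at the centre of its underside. Saddles: at x = +75 mm for the neck of the wrench head (notch 64 mm wide, floor 45 mm up), at x = -90 mm for the grip (notch 40 mm wide, floor 41 mm up), side lips 14 mm tall. Laid home, the jaw's centre is at x = 103 mm, y = 0, z = 52 mm and the grip point at x = -47 mm, y = 0, z = 52 mm.
- jig: Leaning clamp stand, fixed: grey base 200 x 190 x 8 mm (x from -90 to +110 mm) with cheeks and a steel plate 195 x 185 mm sloping 30 degrees, low edge to its -x side, the plate's upper face centred 72 mm above this origin (underside of the base). A black 165 mm woofer lies on it face down, magnet up, held by stud, washer and nut.
- bottle: White glue bottle, standing, 78 mm wide, 210 mm tall, origin at the centre of its underside. Not to be disturbed.
- magnets: Two dark ferrite rings stacked flat, 92 mm wide, 35 mm tall, origin at the centre of the underside. Not to be disturbed.
- woofer: Spare black woofer lying face down, flange 166 mm wide, 93 mm tall, origin at the centre of its underside. Not to be disturbed.
- spanner: Plain flat steel spanner, 160 mm long, 8 mm thick, lying on the bench along its x axis; origin at its middle, underside. Not needed; not to be disturbed.
- column: White column stand, fixed, base 150 x 130 mm, 340 mm tall, origin at the centre of its underside.
- carton: Cardboard carton, fixed, 130 x 160 x 111 mm, origin at the centre of its underside.

How it is judged:
On the way, in this order (a step that is already met when the one before it is completed fails the run):
1. the wrench's jaw is fitted over the clamp nut (distance between wrench_jaw and nut_mid below 0.012 m and angle between the z axis of wrench_jaw and the z axis of nut_mid, either way round below 0.15 rad), for 0.2 s.
2. the nut is fully down and the wrench on it has broken over (distance between wrench_jaw and nut_mid below 0.014 m and value of joint nut above 1.2 rad and value of joint handle above 0.05 rad), for 0.05 s.
At the end, for the whole second after the job is handed in: Nut within 0.07 rad of its stop at 1.25; wrench straight and still in both saddles as at first: jaw and grip points 44 to 60 mm up, within 15 mm of the rest's middle line, jaw within 23 mm of x = 103 mm. Bottle, magnets, woofer and spanner within 30 mm of their starts (value of joint nut above 1.18 rad and value of joint handle below 0.04 rad and z of wrench_jaw in the frame of rest between 0.044 and 0.06 m and z of wrench_grip in the frame of rest between 0.044 and 0.06 m and y of wrench_jaw in the frame of rest between -0.015 and 0.015 m and y of wrench_grip in the frame of rest between -0.015 and 0.015 m and x of wrench_jaw in the frame of rest between 0.08 and 0.126 m and linear speed of wrench below 0.02 m/s); the robot touches nothing.
It fails at once if the wrench was forced on after it broke over (value of joint handle above 0.2 rad).
It fails at once if the bottle was pushed aside or knocked over (distance of bottle from where it was at the start of the episode above 0.03 m).
It fails at once if the magnets were pushed aside or knocked over (distance of magnets from where it was at the start of the episode above 0.03 m).
It fails at once if the woofer was pushed aside or knocked over (distance of woofer from where it was at the start of the episode above 0.03 m).
It fails at once if the spanner was pushed aside or knocked over (distance of spanner from where it was at the start of the episode above 0.03 m).
It also fails if it takes over 72 s, if anything falls off the work surface, if the arm or the gripper's body presses on something with over 40 N, if the wrist force passes 120 N, or if a joint passes its speed limit or range.

## Working session

There is one attempt and no reset: what is moved stays moved. The work goes in short steps, Python scripts to look and compute and a tool call to move; the robot and the scene stay as the last step left them, time stands still between calls to the robot, and variables do not carry over. Pictures are saved under pics/ and viewed, and the job is handed in when it is done.

Besides the shell and the picture viewer there is one more tool, called after "Emit:" in YAML: its name, and indented under it one key for each argument. apply_moves: Moves the arm, as the interface text tells. Its arguments: {"type":"object","properties":{"motion":{"type":"array"},"squeeze":{"type":"number"}},"required":["motion"]}

```bash
ls -la; mkdir -p pics; python3 - <<'E'
from station import manip
import cv2,numpy as np
print(manip.sense())
for n in ["side","top","wrist"]:
    c=manip.get_calibration(n); print(n,c)
    im=manip.snapshot(n); cv2.imwrite(f"pics/a_{n}.png",im[:,:,::-1])
E
```

```text
total 12
drwxr-xr-x  3 agent agent 4096 Dec  6 21:07 .
drwxr-xr-x 23 root  root  4096 Dec  6 21:07 ..
drwxr-xr-x  2 agent agent 4096 Dec  6 21:07 pics
{'t': 0.0, 'q': array([ 9.57497702e-01,  5.28468799e-01,  1.43392971e+00, -1.90215538e-05,
        1.18141705e+00, -1.78520686e-01]), 'qd': array([ 2.27711467e-03, -1.46017646e-03,  2.81900233e-05, -2.96790972e-04,
       -1.40677304e-03,  3.87992703e-04]), 'tau': array([ 5.38055974e-04, -4.42353737e+01, -1.78026330e+01, -1.69720852e-04,
        8.37694213e-03, -6.84797072e-07]), 'tcp_pos': array([0.26281436, 0.5662445 , 0.2303233 ]), 'tool_rot': array([ 0.69119191, -0.1528041 ,  0.1522094 , -0.68973687]), 'force': array([ 0.08466614, -0.00677606, -0.67782821]), 'ft_torque': array([-0.03856096, -0.07298146, -0.01365759]), 'finger_gap': 0.9992629354511149}
side {'intrinsics': array([[458.07456088,   0.        , 312.37848188],
       [  0.        , 458.07456088, 244.50757842],
       [  0.        ,   0.        ,   1.        ]]), 'extrinsics': array([[-0.98653903,  0.07092897, -0.14734254,  0.44009641],
       [-0.16318092, -0.48550843,  
[... 319 characters left out ...]
]]), 'extrinsics': array([[-0.02562498,  0.97346958, -0.2273771 ,  0.36085156],
       [-0.99967055, -0.0246192 ,  0.00725883,  0.00817472],
       [ 0.00146841,  0.2274882 ,  0.97377973,  1.16348365],
       [ 0.        ,  0.        ,  0.        ,  1.        ]])}
wrist {'intrinsics': array([[356.09376119,   0.        , 317.13587239],
       [  0.        , 356.09376119, 236.56853738],
       [  0.        ,   0.        ,   1.        ]]), 'extrinsics': array([[ 0.42114253, -0.86500974, -0.27275836,  0.19288038],
       [ 0.90699088,  0.40079958,  0.12933388,  0.59909277],
       [-0.00255363, -0.30185734,  0.95334969,  0.37286472],
       [ 0.        ,  0.        ,  0.        ,  1.        ]])}
```

View pics/a_side.png

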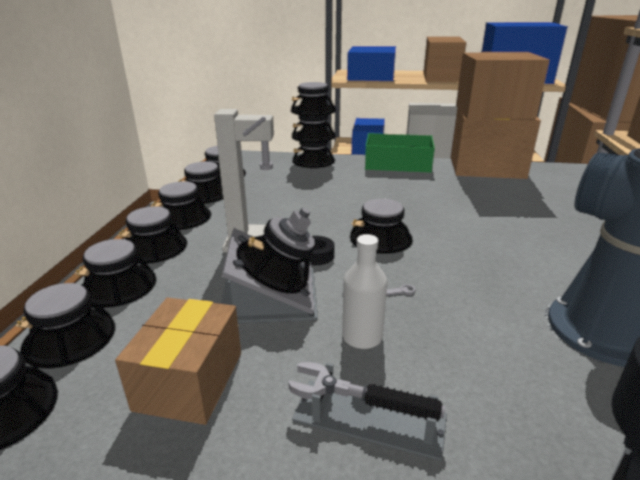

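View pics/a_top.png

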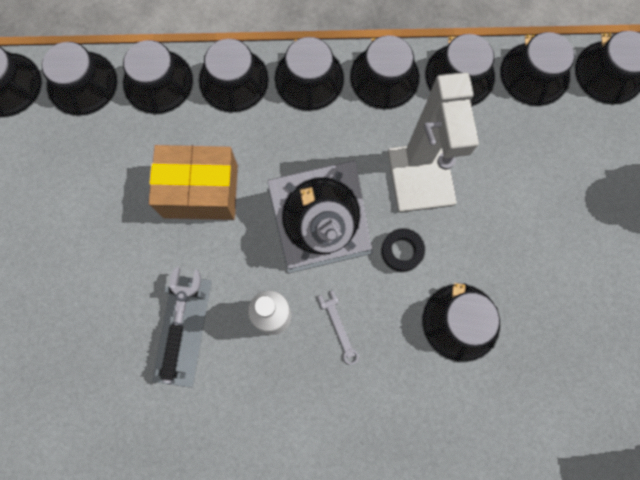

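View pics/a_wrist.png

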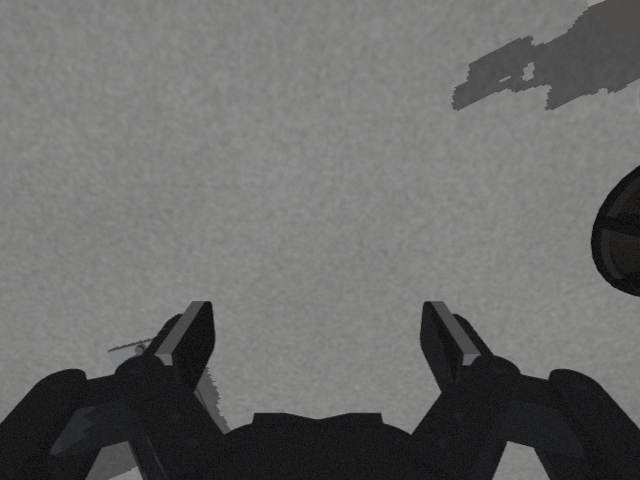

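The top view shows the wrench in its rest, with the jaw near (183,283) and the grip near (172,350). The nut and stud are near (325,230), and the bottle cap is at (264,306). Next I'll look at enlarged crops.

```bash
cat > h.py <<'E'
import numpy as np, cv2
from station import manip
from scipy.spatial.transform import Rotation as R
def ray(name,u,v,c=None):
    c=c or manip.get_calibration(name); K=c['intrinsics'];E=c['extrinsics']
    d=np.array([(u-K[0,2])/K[0,0],-(v-K[1,2])/K[1,1],-1.])
    return E[:3,3],E[:3,:3]@d
def atz(name,u,v,z,c=None):
    o,d=ray(name,u,v,c); return o+d*(z-o[2])/d[2]
def proj(name,P,c=None):
    c=c or manip.get_calibration(name); K=c['intrinsics'];E=c['extrinsics']
    p=E[:3,:3].T@(np.asarray(P,float)-E[:3,3]); 
    return K[0,2]+K[0,0]*p[0]/-p[2], K[1,2]+K[1,1]*(-p[1])/-p[2]
def tri(obs):
    A=np.zeros((3,3));b=np.zeros(3);L=[]
    for (o,d) in obs:
        d=d/np.linalg.norm(d);M=np.eye(3)-np.outer(d,d);A+=M;b+=M@o
    P=np.linalg.solve(A,b)
    return P,[np.linalg.norm(np.cross(P-o,d/np.linalg.norm(d))) for o,d in obs]
def crop(src,dst,x0,y0,x1,y1,f):
    im=cv2.imread(src)[y0:y1,x0:x1]; cv2.imwrite(dst,cv2.resize(im,None,fx=f,fy=f,interpolation=cv2.INTER_CUBIC))
E
python3 - <<'E'
from h import *
crop('pics/a_top.png','pics/c1.png',140,255,240,395,5)
crop('pics/a_top.png','pics/c2.png',260,160,390,280,6)
crop('pics/a_side.png','pics/c3.png',215,195,345,325,5)
crop('pics/a_side.png','pics/c4.png',280,350,460,460,4)
E
```

```text
(no output)
```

View pics/c1.png

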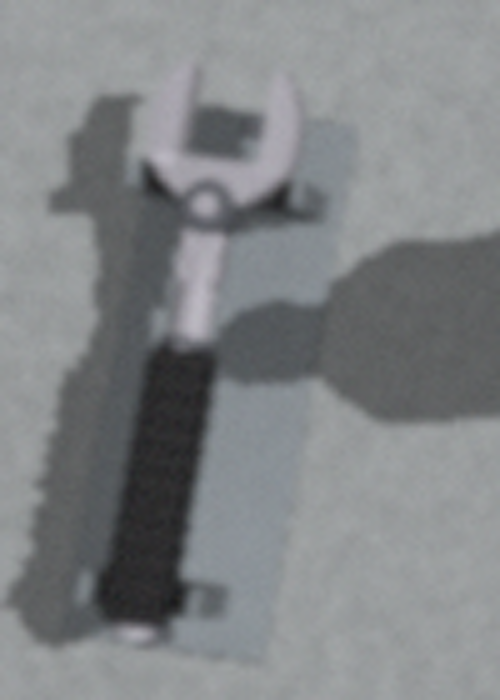

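View pics/c2.png

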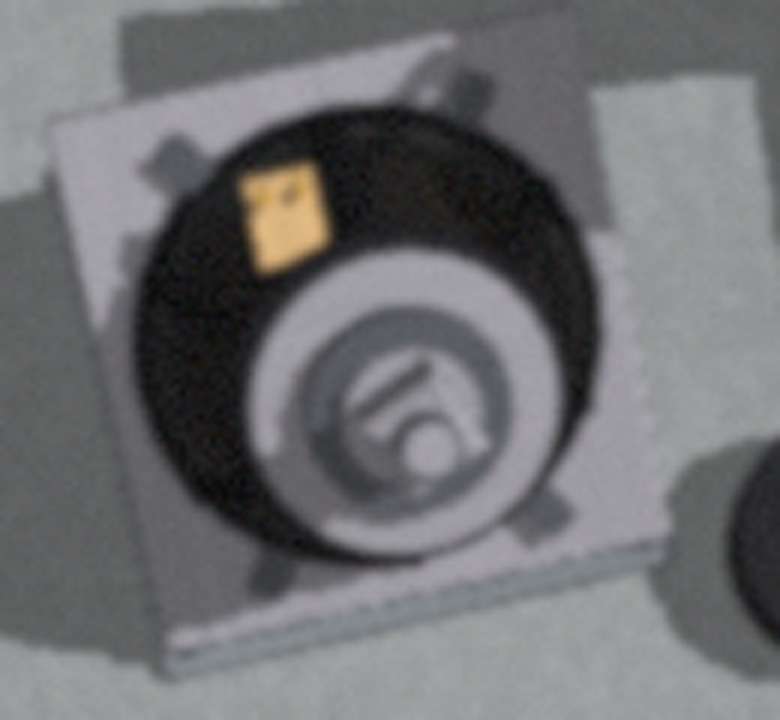

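View pics/c3.png

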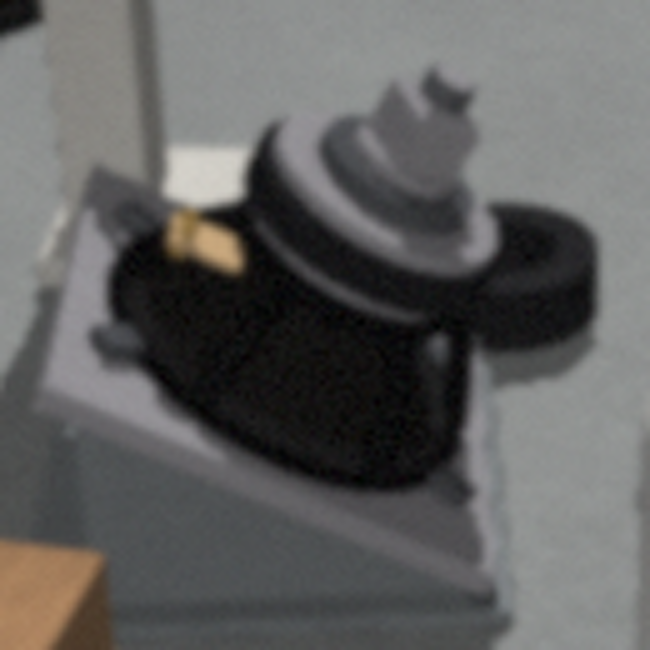

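View pics/c4.png

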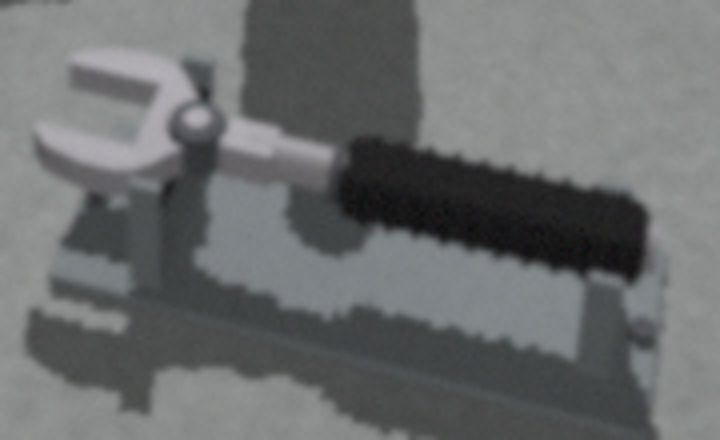

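```bash
python3 - <<'E'
from h import *
T=lambda x,y:(140+x/5,255+y/5)
piv=atz('top',*T(207,205),.066); jl=atz('top',*T(195,66),.059); jr=atz('top',*T(285,72),.059)
ge=atz('top',*T(140,605),.063); gs=atz('top',*T(186,350),.063)
print(piv,(jl+jr)/2,gs,ge, np.linalg.norm(gs-ge),np.linalg.norm((jl+jr)/2-piv))
d=(ge-piv)[:2]; print(np.degrees(np.arctan2(d[1],d[0])))
# two-view of knuckle
S=lambda x,y:(280+x/4,350+y/4)
print(tri([ray('top',*T(207,203)),ray('side',*S(200,115))]))
print('grip centre end',tri([ray('top',*T(140,615)),ray('side',*S(643,225))]))
# stud top
T2=lambda x,y:(260+x/6,160+y/6); S3=lambda x,y:(215+x/5,195+y/5)
print('stud',tri([ray('top',*T2(432,447)),ray('side',*S3(450,85))]))
c=[(50,125),(575,15),(665,545),(165,640)]
for p in c: print('plate corner',p, atz('top',*T2(*p),.072))
lo=[atz('top',*T2(*p),.072-.0975*.5) for p in c[2:]]; hi=[atz('top',*T2(*p),.072+.0975*.5) for p in c[:2]]
print(lo,hi, np.linalg.norm(lo[0]-lo[1]),np.linalg.norm(hi[0]-hi[1]))
v=lo[0]-lo[1]; print('stand y dir', np.degrees(np.arctan2(-v[1],-v[0])), 'hi',np.degrees(np.arctan2(*(hi[0]-hi[1])[1::-1])))
m=(sum(lo)/2+sum(hi)/2)/2; print(m, 'x dir',np.degrees(np.arctan2(*(sum(hi)-sum(lo))[1::-1])))
# bottle
print('bottle top',atz('top',264,306,.21))
E
```

```text
[0.50206408 0.2691817  0.066     ] [0.55874221 0.25892932 0.059     ] [0.44443295 0.27658776 0.063     ] [0.34580598 0.29152984 0.063     ] 0.09975241129564182 0.058021734155243664
171.86071503112726
(array([0.50257279, 0.27013151, 0.06203459]), [np.float64(0.0008086153108928857), np.float64(0.0008086153108929721)])
grip centre end (array([0.34054008, 0.29318729, 0.05690693]), [np.float64(0.0013746919131206684), np.float64(0.0013746919131206177)])
stud (array([ 0.59224534, -0.03390336,  0.1929734 ]), [np.float64(0.0003488555846334908), np.float64(0.0003488555846332207)])
plate corner (50, 125) [0.74059955 0.09138903 0.072     ]
plate corner (575, 15) [ 0.7770309  -0.09522516  0.072     ]
plate corner (665, 545) [ 0.58426392 -0.11760985  0.072     ]
plate corner (165, 640) [0.55568006 0.05365691 0.072     ]
[array([ 0.5942424 , -0.12322789,  0.02325   ]), array([0.56438188, 0.05568833, 0.02325   ])] [array([0.72363849, 0.08767235, 0.12075   ]), array([ 0.75844267, -0.09060691,  0.12075   ])] 0.18139091031829868 0.18164477914610505
stand y dir 99.47514382492616 hi 101.04650746115391
[ 0.66017636 -0.01761853  0.072     ] x dir 11.295219908145041
bottle top [0.46232119 0.09003718 0.21      ]
```

The wrench lies at an azimuth of 172°. The stand's yaw is about 10.7°, and the stud top is at about (0.592, -0.034, 0.193), which agrees with the stand geometry. I'll look at the nut up close before picking up the wrench.

Emit:
apply_moves:
  motion:
    - [85, 0, -2, 0, 0]
    - [85, 2, -2.3, -1.4, -1]
    - [85, 18.6, -2.3, -13.4, -3.56]
    - [85, 18.6, -2.3, -13.4, -3.56]
    - [85, 18.6, -2.3, -13.4, -3.56]
    - [85, 18.6, -2.3, -13.4, -3.56]
    - [85, 18.6, -2.3, -13.4, -3.56]
    - [85, 18.6, -2.3, -13.4, -3.56]
    - [85, 18.6, -2.3, -13.4, -3.56]
    - [85, 18.6, -2.3, -13.4, -3.56]
    - [85, 18.6, -2.3, -13.4, -3.56]
    - [85, 18.6, -2.3, -13.4, -3.56]

```text
t: 1.65
tcp_pos: [0.5958, -0.0261, 0.3]
tool_rot: [-0.704, -0.066, 0.066, 0.704]
force: [0.7, 0.3, -0.4]
finger_gap: 0.995
```

Emit:
apply_moves:
  motion:
    - [85, 0, 1.0, 0, 0]
    - [85, 0, 1.0, 0, 0]
    - [85, 0, 1.0, 0, 0]

```text
t: 2.02
tcp_pos: [0.5951, -0.0236, 0.2707]
tool_rot: [-0.704, -0.066, 0.066, 0.704]
force: [-0.2, 0.0, 0.5]
finger_gap: 0.998
```

```bash
python3 - <<'E'
from h import *
s=manip.sense(); print(s['t'],s['tcp_pos'],R.from_quat(s['tool_rot']).as_matrix().round(3),s['q'].round(3))
c=manip.get_calibration('wrist'); np.savez('w1.npz',**c)
im=manip.snapshot('wrist'); cv2.imwrite('pics/w1.png',im[:,:,::-1])
print(c['extrinsics'].round(4)); print(proj('wrist',[.5922,-.0339,.193],c))
im=manip.snapshot('top'); cv2.imwrite('pics/t1.png',im[:,:,::-1])
E
```

```text
2.025 [ 0.59507361 -0.02362434  0.27071345] [[ 0.982 -0.    -0.186]
 [ 0.186  0.     0.982]
 [-0.    -1.     0.   ]] [-0.227  0.445  1.463  0.     1.233 -1.985]
[[-1.864e-01 -9.366e-01 -2.966e-01  5.191e-01]
 [ 9.825e-01 -1.778e-01 -5.570e-02 -3.800e-02]
 [-6.000e-04 -3.018e-01  9.534e-01  4.131e-01]
 [ 0.000e+00  0.000e+00  0.000e+00  1.000e+00]]
(np.float64(302.64418867147816), np.float64(240.83478503256416))
```

View pics/w1.png

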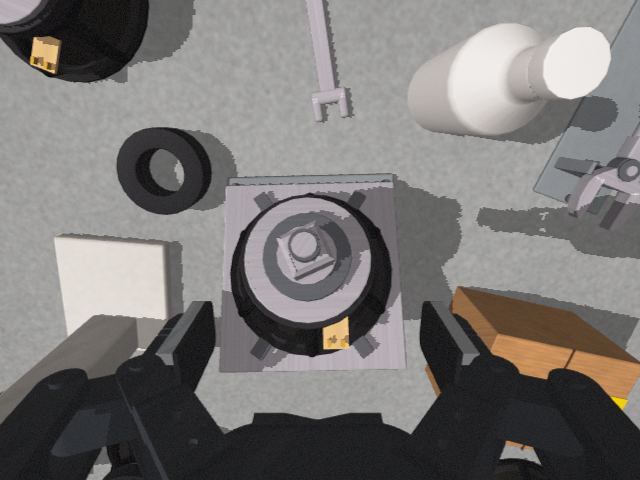

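```bash
python3 - <<'E'
from h import *
crop('pics/w1.png','pics/w1c.png',265,215,345,295,8)
E
```

```text
(no output)
```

View pics/w1c.png

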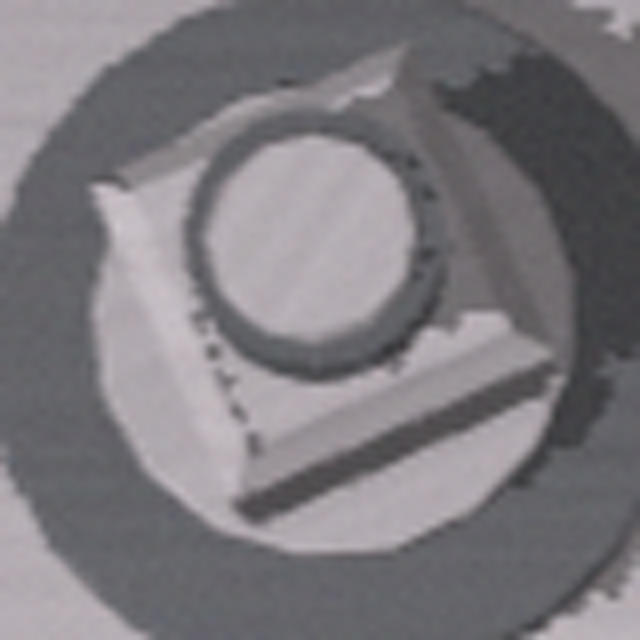

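View pics/t1.png

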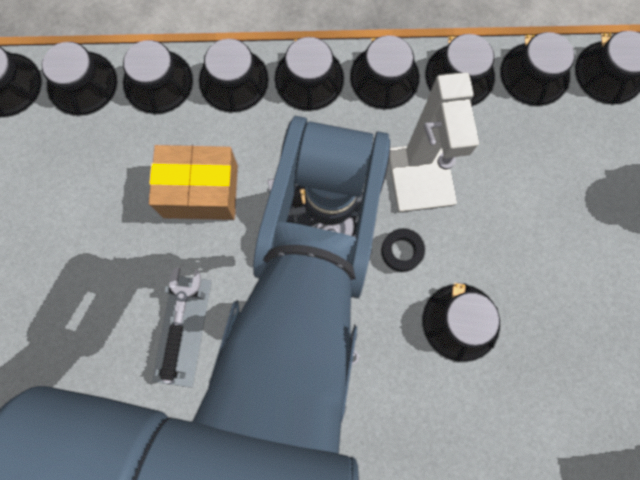

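```bash
cat >> h.py <<'E'
def standR(yaw): return R.from_euler('z',yaw,degrees=True).as_matrix()@R.from_euler('y',-30,degrees=True).as_matrix()
E
python3 - <<'E'
from h import *
from scipy.optimize import least_squares
c=dict(np.load('w1.npz'))
px=np.array([(240,512),(558,357),(408,45),(95,185)])/8+[265,215]
sp=np.array([311,238])/8+[265,215]
for cyc in (0,):
  def f(p,full=False):
    A=standR(p[3]); N=A@R.from_euler('z',-p[4]).as_matrix()
    r=[]
    # order: image: right=+y, down=+x. lower-left=(+x,-y)...
    for k,(sx,sy) in enumerate([(1,-1),(1,1),(-1,1),(-1,-1)]):
        r+=list(np.array(proj('wrist',p[:3]+N@[.015*sx,.015*sy,.010],c))-px[k])
    r+=list(np.array(proj('wrist',p[:3]+A@[0,0,.025],c))-sp)
    r+=[(p[3]-10.7)/1.0]; 
    r+=list((np.array(p[:3])+A@[0,0,.025]-[.5922,-.0339,.193])/.003)
    return np.array(r)
  for q0 in (-.4,.4):
    s=least_squares(f,[.604,-.0315,.171,10.7,q0],x_scale=[.01,.01,.01,1,.1]); print(s.x,s.cost,f(s.x).round(1))
# stand corners for yaw: plate in w1
E
```

```text
[ 0.60613786 -0.02984555  0.17362217 10.86034055 -0.43690684] 1.771673316540341 [-0.5 -0.9 -0.2 -0.2 -0.1  0.3 -0.2  0.6  0.8  0.1  0.2  0.6  0.6  0.8]
[ 0.60613786 -0.02984555  0.17362217 10.86034021 -0.43690683] 1.7716733165407723 [-0.5 -0.9 -0.2 -0.2 -0.1  0.3 -0.2  0.6  0.8  0.1  0.2  0.6  0.6  0.8]
```

The view fits well: nut_mid is at (0.606, -0.030, 0.174) and the flats are at 25° from the stand's x, with about 1 px of residual error. The handle can therefore start near the upslope direction, at world azimuth of about 39°, and swing clockwise. Next I'll go over the wrench grip.

Emit:
apply_moves:
  motion:
    - [85, 0, -1.4, 0, 0]
    - [85, -4.75, -1.4, 11.4, 1.88]
    - [85, -4.75, -1.4, 11.4, 1.88]
    - [85, -4.75, -1.4, 11.4, 1.88]
    - [85, -4.75, -1.4, 11.4, 1.88]
    - [85, -4.75, -1.4, 11.4, 1.88]
    - [85, -4.75, -1.4, 11.4, 1.88]
    - [85, -4.75, 1.0, 11.4, 1.88]
    - [85, -4.75, 3.3, 11.4, 1.88]
    - [85, -4.75, 3.3, 11.4, 1.88]
    - [85, -4.75, 3.3, 11.4, 1.88]

```text
t: 3.5
tcp_pos: [0.3909, 0.2858, 0.1709]
tool_rot: [0.706, -0.05, 0.049, -0.705]
force: [0.5, -0.6, 1.1]
finger_gap: 0.998
```

```bash
python3 - <<'E'
from h import *
s=manip.sense(); print(s['t'],s['tcp_pos'],R.from_quat(s['tool_rot']).as_matrix().round(3),s['q'].round(3),manip.grasp_offset)
c=manip.get_calibration('wrist'); np.savez('w2.npz',**c)
im=manip.snapshot('wrist'); cv2.imwrite('pics/w2.png',im[:,:,::-1])
print(c['extrinsics'].round(4))
# column
for u,v in [(390,148),(455,205),(400,212),(440,143)]: print(atz('top',u,v,0.01))
for u,v in [(442,75),(470,76),(477,145),(447,150)]: print('toparm',atz('top',u,v,0.34))
E
```

```text
3.5 [0.39094603 0.28581016 0.17094012] [[ 0.99  -0.001  0.14 ]
 [-0.14  -0.001  0.99 ]
 [-0.001 -1.    -0.001]] [ 0.4    0.433  1.841 -0.     0.869 -1.031] 0.0187
[[ 0.1396 -0.9444 -0.2976  0.3146]
 [ 0.9902  0.1327  0.0434  0.2967]
 [-0.0015 -0.3008  0.9537  0.3135]
 [ 0.      0.      0.      1.    ]]
[ 0.83356975 -0.18003144  0.01      ]
[ 0.69558082 -0.31591355  0.01      ]
[ 0.68260242 -0.19335682  0.01      ]
[ 0.84284341 -0.29430541  0.01      ]
toparm [ 0.82640703 -0.22070033  0.34      ]
toparm [ 0.82340339 -0.26737583  0.34      ]
toparm [ 0.69998774 -0.26745693  0.34      ]
toparm [ 0.69257478 -0.21813286  0.34      ]
```

View pics/w2.png

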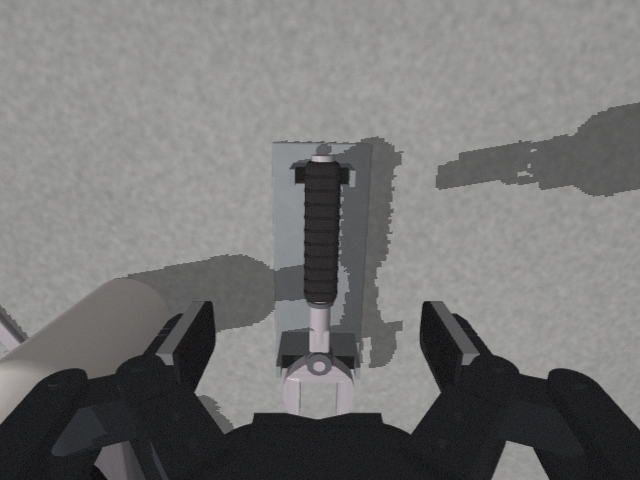

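```bash
python3 - <<'E'
from h import *
c=dict(np.load('w2.npz'))
k=atz('wrist',319,365,.066,c); e=atz('wrist',322,162,.063,c); b=atz('wrist',320,300,.063,c)
print(k,e,b,np.linalg.norm(k-e)); d=(e-k)[:2]/np.linalg.norm((e-k)[:2]); print(np.degrees(np.arctan2(d[1],d[0])), k[:2]+.112*d)
# rest base edges left (273,143)-(277,..), right (372,145)-(363,330) at z=.006
for u,v in [(273,143),(372,145),(276,330),(362,375)]: print(atz('wrist',u,v,.006,c))
E
```

```text
[0.50168227 0.27149294 0.066     ] [0.33967004 0.29617809 0.063     ] [0.44454026 0.2802562  0.063     ] 0.16390949027550628
171.3367025332446 [0.39096013 0.28836323]
[0.32417862 0.25760584 0.006     ]
[0.33734254 0.33941268 0.006     ]
[0.5006743  0.22898516 0.006     ]
[0.56527411 0.30763254 0.006     ]
```

Emit:
apply_moves:
  motion:
    - [85, 0, 2, 0.06, 0]
    - [85, 0, 4, 0.06, 0]
    - [85, 0, 4.6, 0.06, 0]
    - [85, 0, 4.6, 0.06, 0]
    - [15, 0, 4.6, 0.06, 0]
    - [15, 0, 4.6, 0.06, 0]
    - [15, 0, 4.6, 0.06, 0]
    - [15, 0, 4.6, 0.06, 0]
    - [15, 0, 4.6, 0.06, 0]
    - [15, 0, 4.6, 0.06, 0]
    - [15, 0, 4.6, 0.06, 0]
  squeeze: 100

```text
t: 4.92
tcp_pos: [0.3927, 0.2875, 0.0346]
tool_rot: [-0.705, 0.05, -0.051, 0.706]
force: [-1.1, 1.0, 7.1]
finger_gap: 0.286
```

```bash
python3 - <<'E'
from h import *
s=manip.sense(); print({k:np.round(v,4) for k,v in s.items()})
im=manip.snapshot('side'); cv2.imwrite('pics/s3.png',im[:,:,::-1])
crop('pics/s3.png','pics/s3c.png',200,250,500,475,2.6)
E
```

```text
{'t': np.float64(4.925), 'q': array([ 4.0180e-01,  6.9110e-01,  1.9235e+00,  4.0000e-04,  5.2450e-01,
       -1.0270e+00]), 'qd': array([-0.0002, -0.0006, -0.0003,  0.001 , -0.0004,  0.0002]), 'tau': array([ -0.0647, -35.1889,  -5.1329,  -0.1087,  -0.1942,  -0.1087]), 'tcp_pos': array([0.3927, 0.2875, 0.0346]), 'tool_rot': array([-0.7049,  0.0495, -0.051 ,  0.7058]), 'force': array([-1.0562,  1.0377,  7.0554]), 'ft_torque': array([-0.0529,  0.1381, -0.1041]), 'finger_gap': np.float64(0.2857)}
```

View pics/s3c.png

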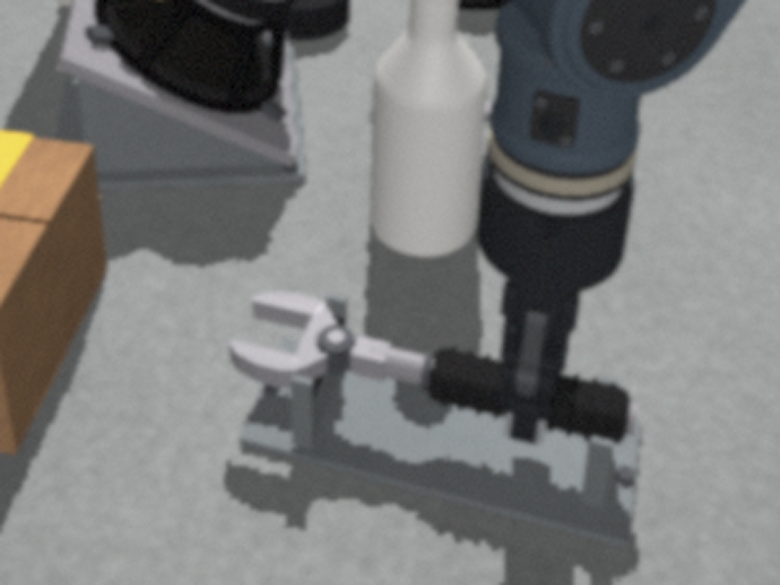

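Emit:
apply_moves:
  motion:
    - [15, 0, -0.3, 0, 0]
    - [15, 0, -1.0, 0, 0]
    - [15, 0, -2.5, 0, 0]
    - [15, 0, -4.5, 0, 0]
    - [15, 0, -6.5, 0, 0]
    - [15, 0, -8.5, 0, 0]
    - [15, 0, -10, 0, 0]
    - [15, 0, -11, 0, 0]
    - [15, 0, -11, 0, 0]

```text
t: 6.1
tcp_pos: [0.3921, 0.2874, 0.365]
tool_rot: [-0.705, 0.049, -0.051, 0.706]
force: [0.1, -0.2, -5.8]
finger_gap: 0.288
```

```bash
python3 - <<'E'
from h import *
s=manip.sense(); print({k:np.round(v,4) for k,v in s.items()})
for n in ('side','wrist'):
    im=manip.snapshot(n); cv2.imwrite(f'pics/{n}4.png',im[:,:,::-1])
E
```

```text
{'t': np.float64(6.1), 'q': array([ 4.0190e-01,  1.9000e-01,  1.5817e+00,  3.0000e-04,  1.3662e+00,
       -1.0275e+00]), 'qd': array([-0.0016,  0.0468,  0.0769, -0.0001, -0.0194,  0.0029]), 'tau': array([ 9.75000e-02, -3.40001e+01, -2.29522e+01, -1.60000e-01,
       -1.29600e-01,  2.02000e-02]), 'tcp_pos': array([0.3921, 0.2874, 0.365 ]), 'tool_rot': array([-0.7047,  0.0488, -0.0511,  0.706 ]), 'force': array([ 0.0611, -0.1539, -5.8401]), 'ft_torque': array([0.012 , 0.3001, 0.0495]), 'finger_gap': np.float64(0.2878)}
```

View pics/side4.png

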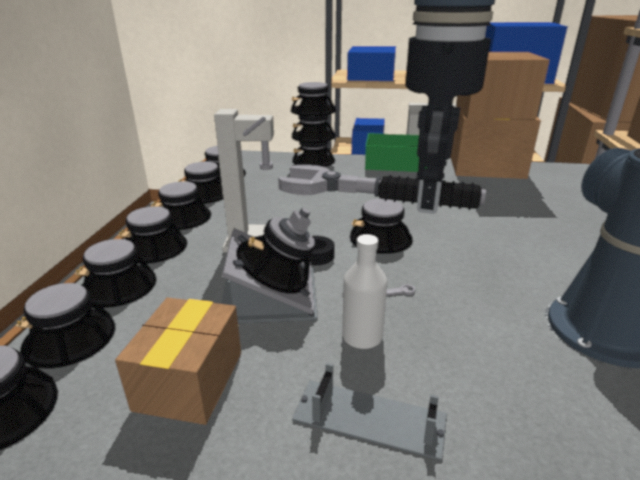

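View pics/wrist4.png

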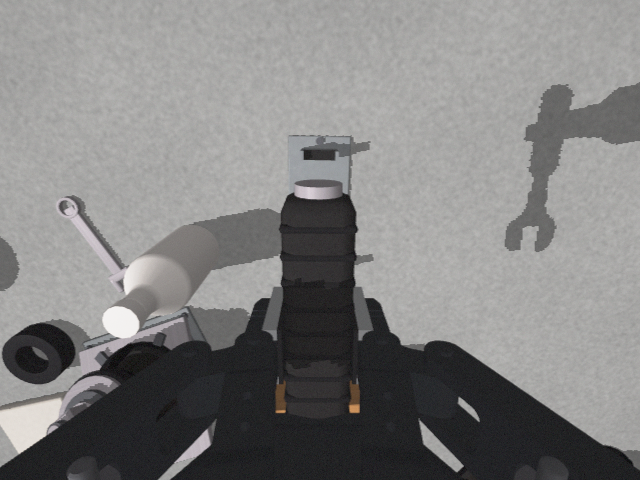

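Emit:
apply_moves:
  motion:
    - [15, 0, 0, 0, 0]
    - [15, 0, 0, 0, 0]
  squeeze: 60

```text
t: 6.45
tcp_pos: [0.3912, 0.2869, 0.3616]
tool_rot: [0.706, -0.051, 0.049, -0.705]
force: [-0.8, -0.0, -5.7]
finger_gap: 0.283
```

```bash
cat > look.py <<'E'
import sys
from h import *
n=sys.argv[1]; o=sys.argv[2]
s=manip.sense(); print({k:np.round(s[k],4) for k in ('t','tcp_pos','force','ft_torque','finger_gap')})
c=manip.get_calibration(n); np.savez(o+'.npz',**c)
im=manip.snapshot(n); cv2.imwrite(f'pics/{o}.png',im[:,:,::-1])
if len(sys.argv)>3:
    a=[int(x) for x in sys.argv[3:7]]; crop(f'pics/{o}.png',f'pics/{o}c.png',*a,float(sys.argv[7]))
E
python3 look.py side s5 260 140 500 240 3
```

```text
{'t': np.float64(6.45), 'tcp_pos': array([0.3912, 0.2869, 0.3616]), 'force': array([-0.8451, -0.0187, -5.7041]), 'ft_torque': array([0.03  , 0.3353, 0.0518]), 'finger_gap': np.float64(0.2826)}
```

View pics/s5c.png

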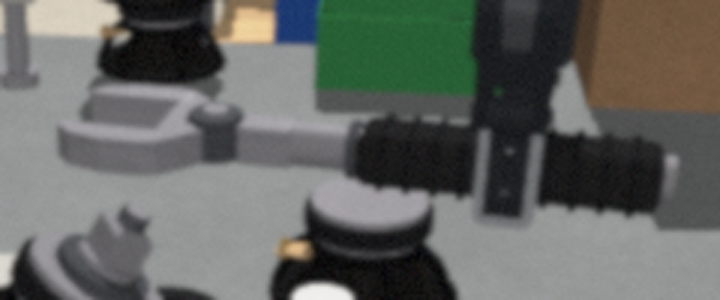

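Emit:
apply_moves:
  motion:
    - [15, 0, 0, 0, 0]
  squeeze: 35

```text
t: 6.62
tcp_pos: [0.3918, 0.2871, 0.3627]
tool_rot: [0.706, -0.05, 0.05, -0.705]
force: [-0.5, -0.6, -5.2]
finger_gap: 0.28
```

```bash
python3 look.py side s6 260 140 500 240 3
```

```text
{'t': np.float64(6.625), 'tcp_pos': array([0.3918, 0.2871, 0.3627]), 'force': array([-0.4855, -0.5928, -5.1582]), 'ft_torque': array([0.0177, 0.3245, 0.0603]), 'finger_gap': np.float64(0.2796)}
```

View pics/s6c.png

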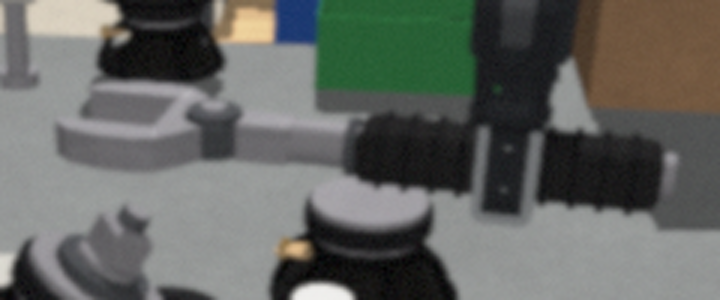

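Emit:
apply_moves:
  motion:
    - [15, 0, 0, 0, 0]
  squeeze: 20

```text
t: 6.8
tcp_pos: [0.392, 0.2872, 0.3632]
tool_rot: [0.705, -0.05, 0.05, -0.705]
force: [0.1, -0.2, -3.6]
finger_gap: 0.289
```

```bash
python3 look.py side s7 260 140 500 240 3
```

```text
{'t': np.float64(6.8), 'tcp_pos': array([0.392 , 0.2872, 0.3632]), 'force': array([ 0.0894, -0.1521, -3.5852]), 'ft_torque': array([ 0.0441,  0.3429, -0.004 ]), 'finger_gap': np.float64(0.289)}
```

View pics/s7c.png

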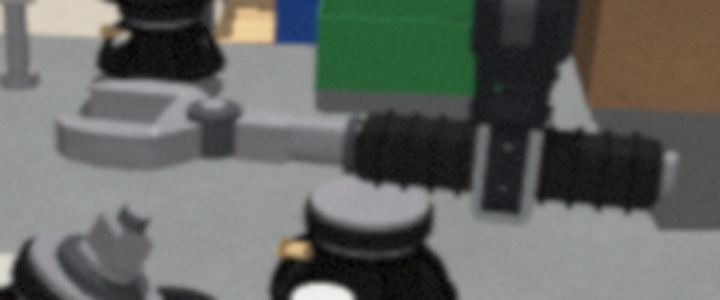

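Emit:
apply_moves:
  motion:
    - [15, 0, 0, 0, 0]
  squeeze: 20

```text
t: 6.98
tcp_pos: [0.392, 0.2872, 0.3633]
tool_rot: [-0.705, 0.05, -0.05, 0.705]
force: [-0.5, -0.3, -4.0]
finger_gap: 0.291
```

```bash
python3 look.py side s8 260 140 500 240 3
```

```text
{'t': np.float64(6.975), 'tcp_pos': array([0.392 , 0.2872, 0.3633]), 'force': array([-0.4941, -0.2717, -4.0185]), 'ft_torque': array([0.0349, 0.2949, 0.0245]), 'finger_gap': np.float64(0.2908)}
```

View pics/s8c.png

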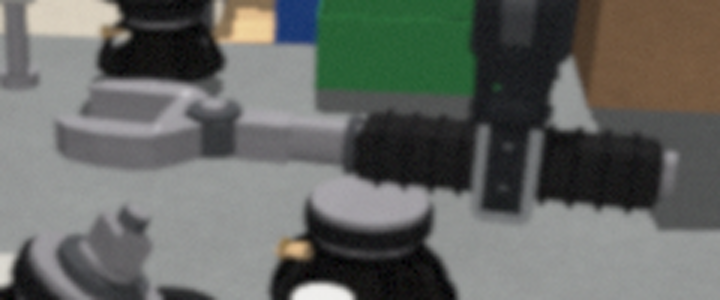

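Emit:
apply_moves:
  motion:
    - [15, 0, 2, 0, 0]
    - [15, 0, 4, 0, 0]
    - [15, 0, 2, 0, 0]
    - [15, 0, 0, 0, 0]
    - [15, 0, 0, 0, 0]
  squeeze: 20

```text
t: 7.65
tcp_pos: [0.3957, 0.2888, 0.3683]
tool_rot: [-0.703, 0.046, -0.054, 0.707]
force: [0.7, 0.4, -4.2]
finger_gap: 0.289
```

```bash
python3 look.py side s9 260 140 500 240 3
```

```text
{'t': np.float64(7.65), 'tcp_pos': array([0.3957, 0.2888, 0.3683]), 'force': array([ 0.7145,  0.3998, -4.1611]), 'ft_torque': array([0.0419, 0.2844, 0.046 ]), 'finger_gap': np.float64(0.2886)}
```

View pics/s9c.png

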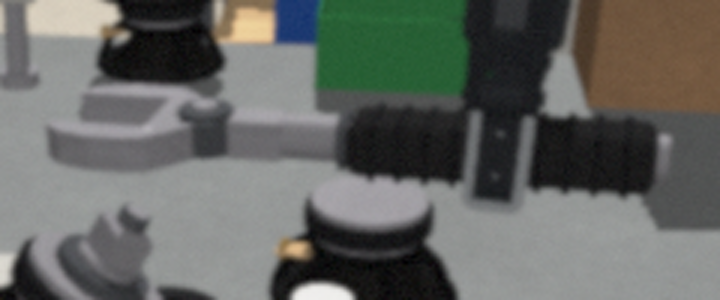

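The grip stays level even at 20 N, so I'll pitch the wrench myself. I'll press the handle's tail lightly on the fixed stud top so the jaw swings down about 27°. First I'll move over there.

Emit:
apply_moves:
  motion:
    - [15, 0.5, 0, -0.8, 1]
    - [15, 1.5, 0, -2.5, 2]
    - [15, 2.7, 0, -4.2, 3]
    - [15, 4, 0, -5.9, 4]
    - [15, 5.2, 0, -7.6, 5]
    - [15, 6.2, 0, -9.2, 6]
    - [15, 6.92, 0, -10.26, 7]
    - [15, 6.92, 0, -10.26, 8]
    - [15, 6.92, 0, -10.26, 9]
    - [15, 6.92, 0, -10.26, 10]
    - [15, 6.92, 0, -10.26, 11]
    - [15, 6.92, 0, -10.26, 12]
  squeeze: 60

```text
t: 9.2
tcp_pos: [0.5531, -0.0465, 0.3612]
tool_rot: [-0.308, 0.638, -0.636, 0.307]
force: [-0.3, -0.1, -4.3]
finger_gap: 0.286
```

Emit:
apply_moves:
  motion:
    - [15, 0, 0, 0, 1]
    - [15, 0, 0.5, 0, 2]
    - [15, 0, 1.5, 0, 3.2]
    - [15, 0, 3, 0, 3.2]
    - [15, 0, 4, 0, 3.2]
    - [15, 0, 4.3, 0, 3.2]
    - [15, 0, 4.3, 0, 3.2]

```text
t: 10.07
tcp_pos: [0.5539, -0.0468, 0.2337]
tool_rot: [-0.122, 0.697, -0.696, 0.122]
force: [-0.0, 0.7, -4.3]
finger_gap: 0.288
```

```bash
python3 look.py side s10 200 100 440 280 3.3; python3 look.py wrist w10; python3 -c "
from h import *
s=manip.sense();print(R.from_quat(s['tool_rot']).as_matrix().round(3),s['q'].round(2))"
```

```text
{'t': np.float64(10.075), 'tcp_pos': array([ 0.5539, -0.0468,  0.2337]), 'force': array([-0.0312,  0.7175, -4.2671]), 'ft_torque': array([ 0.0692, -0.2895, -0.039 ]), 'finger_gap': np.float64(0.2884)}
{'t': np.float64(10.125), 'tcp_pos': array([ 0.5547, -0.047 ,  0.2348]), 'force': array([-0.0126, -0.087 , -4.583 ]), 'ft_torque': array([ 0.1191, -0.2926,  0.0584]), 'finger_gap': np.float64(0.284)}
[[-0.94   0.003  0.34 ]
 [-0.34  -0.001 -0.94 ]
 [-0.002 -1.     0.002]] [-0.29  0.43  1.6  -0.    1.11  0.94]
```

View pics/s10c.png

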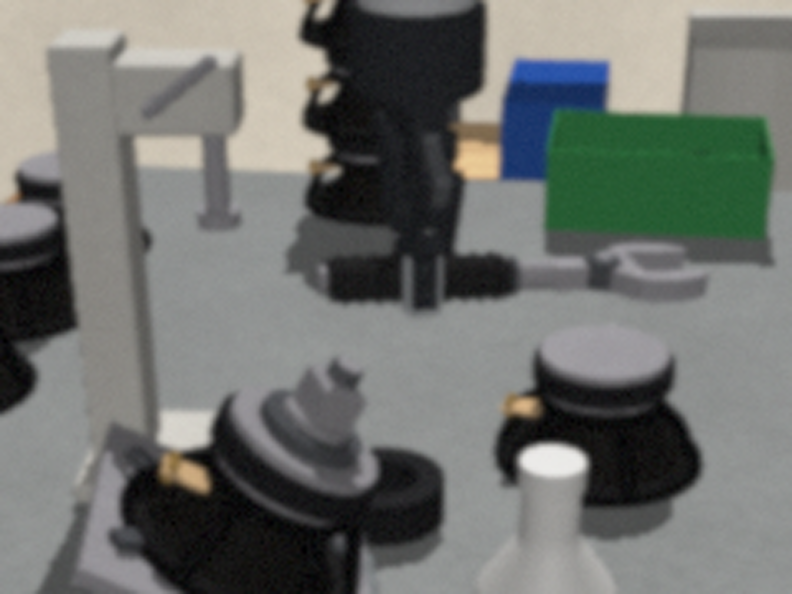

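View pics/w10.png

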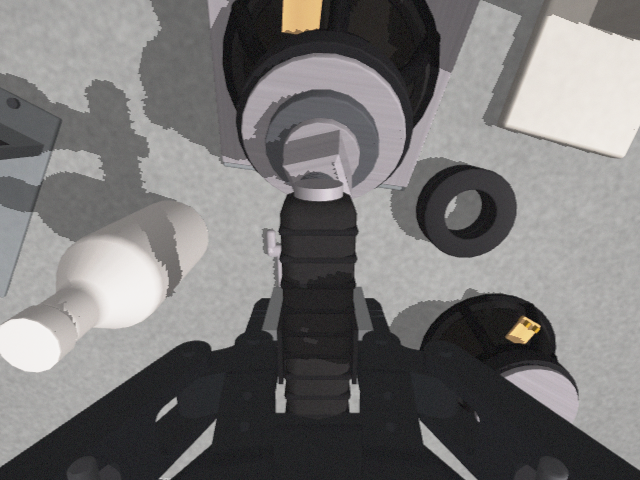

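Emit:
apply_moves:
  motion:
    - [15, 0, 0.8, 0, 0]
    - [15, 0, 1.4, 0, 0]
    - [15, 0, 1.7, 0, 0]
    - [15, 0, 1.85, 0, 0]
    - [15, 0, 1.85, 0, 0]
  squeeze: 20

```text
t: 10.8
tcp_pos: [0.5543, -0.0477, 0.1815]
tool_rot: [0.122, -0.696, 0.697, -0.123]
force: [-4.8, -1.6, 4.5]
finger_gap: 0.285
```

```bash
python3 look.py side s11 200 100 440 280 3.3
```

```text
{'t': np.float64(10.8), 'tcp_pos': array([ 0.5543, -0.0477,  0.1815]), 'force': array([-4.8361, -1.6416,  4.463 ]), 'ft_torque': array([-0.0722,  0.2106,  0.0363]), 'finger_gap': np.float64(0.2853)}
```

View pics/s11c.png

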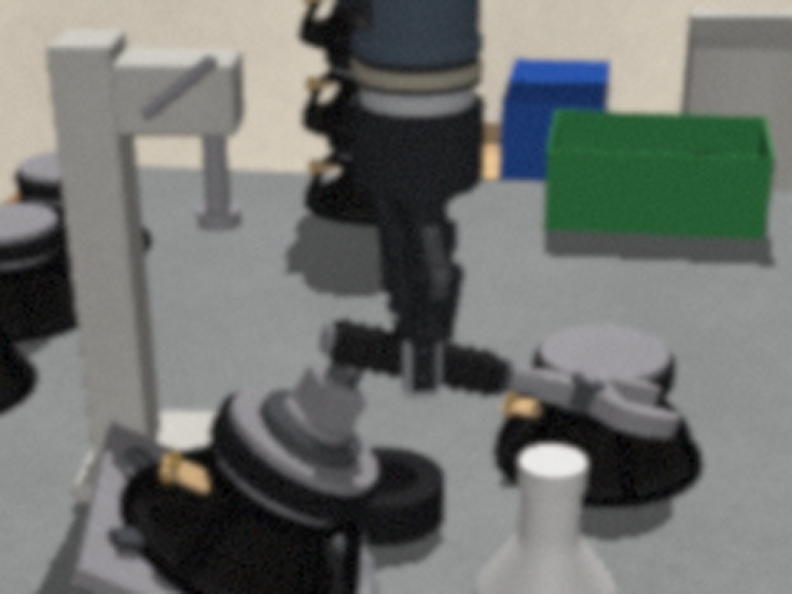

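Emit:
apply_moves:
  motion:
    - [15, 0, 0.15, 0, 0]
    - [15, 0, 0.3, 0, 0]
    - [15, 0, 0.4, 0, 0]
    - [15, 0, 0.4, 0, 0]
  squeeze: 20

```text
t: 11.35
tcp_pos: [0.5552, -0.0476, 0.1712]
tool_rot: [0.121, -0.695, 0.698, -0.124]
force: [-8.0, -1.5, 12.0]
finger_gap: 0.29
```

```bash
python3 look.py side s12 200 100 440 280 3.3;python3 look.py wrist w12
```

```text
{'t': np.float64(11.35), 'tcp_pos': array([ 0.5552, -0.0476,  0.1712]), 'force': array([-7.9955, -1.4829, 11.9847]), 'ft_torque': array([0.126 , 0.2608, 0.0658]), 'finger_gap': np.float64(0.2904)}
{'t': np.float64(11.4), 'tcp_pos': array([ 0.5552, -0.0476,  0.1712]), 'force': array([-7.8039, -1.2272, 13.4092]), 'ft_torque': array([0.1489, 0.2489, 0.0927]), 'finger_gap': np.float64(0.2871)}
```

View pics/s12c.png

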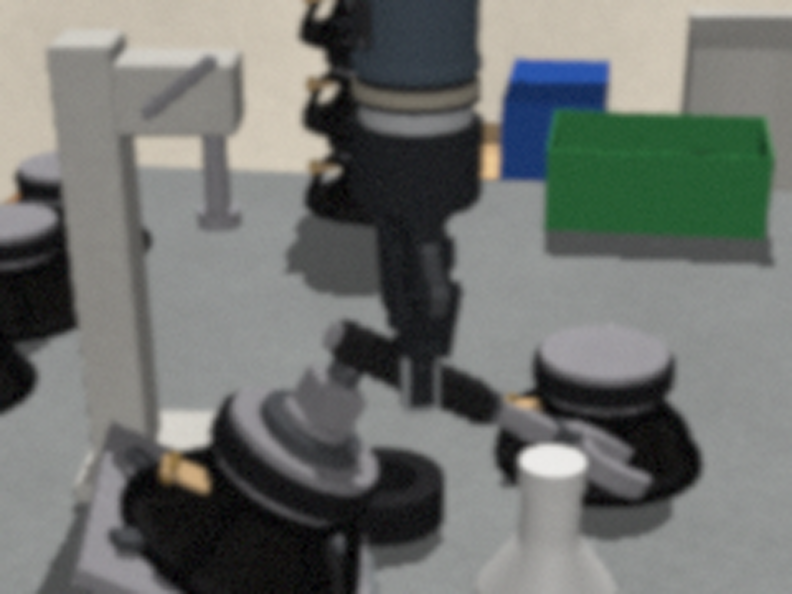

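View pics/w12.png

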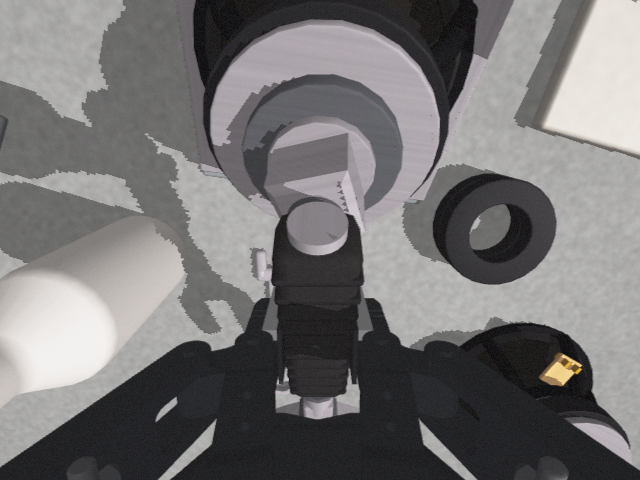

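```bash
cat >> h.py <<'E'
def handle_pt(tcp,Rt,pitch,L,dz=0.0,off=.0187):
    # tool: x = -handle horiz dir ; up = -y
    g=tcp-off*Rt[:,1]
    d=-Rt[:,0]*np.cos(pitch)-Rt[:,1]*np.sin(pitch)
    n=-Rt[:,1]*np.cos(pitch)+Rt[:,0]*np.sin(pitch)
    return g+L*d+dz*n
E
python3 - <<'E'
from h import *
c=dict(np.load('w10.npz')); Rt=np.array([[-.94,.003,.34],[-.34,-.001,-.94],[-.002,-1,.002]])
tcp=np.array([.5547,-.047,.2348])
for L in (.05,.055,.06,.065): print(L,[np.round(proj('wrist',handle_pt(tcp,Rt,0,L,dz),c),1) for dz in (0,.007,.011)])
c=dict(np.load('w12.npz')); tcp=np.array([.5552,-.0476,.1712])
s=manip.sense();Rt=R.from_quat(s['tool_rot']).as_matrix()
for L in (.055,.06,.065): print(L,[(p,np.round(proj('wrist',handle_pt(tcp,Rt,np.radians(p),L),c),0)) for p in (15,20,25,30,35,40)])
E
```

```text
0.05 [array([317. , 204.2]), array([316.9, 208.7]), array([316.9, 211.6])]
0.055 [array([317. , 190.2]), array([316.9, 194. ]), array([316.9, 196.4])]
0.06 [array([317. , 175.8]), array([316.9, 178.9]), array([316.9, 180.7])]
0.065 [array([317. , 161.1]), array([316.9, 163.3]), array([316.9, 164.7])]
0.055 [(15, array([317., 204.])), (20, array([317., 212.])), (25, array([317., 222.])), (30, array([317., 233.])), (35, array([317., 247.])), (40, array([317., 262.]))]
0.06 [(15, array([317., 189.])), (20, array([317., 198.])), (25, array([317., 208.])), (30, array([317., 221.])), (35, array([317., 235.])), (40, array([317., 252.]))]
0.065 [(15, array([317., 174.])), (20, array([317., 183.])), (25, array([317., 194.])), (30, array([317., 207.])), (35, array([317., 223.])), (40, array([317., 242.]))]
```

Emit:
apply_moves:
  motion:
    - [15, 0, -0.5, 0, 0]
    - [15, 0, -2, 0, 0]
    - [15, 0, -3.5, 0, 0]
    - [15, 0.8, -4.3, 0, 0]
    - [15, 0.8, -4.3, 0, 0]
    - [15, 0.8, -4.3, 0, 0]
  squeeze: 60

```text
t: 12.2
tcp_pos: [0.5317, -0.0548, 0.2959]
tool_rot: [-0.122, 0.697, -0.696, 0.122]
force: [-0.1, -0.7, -4.8]
finger_gap: 0.287
```

```bash
python3 look.py side s13 200 60 440 240 3.3;python3 look.py wrist w13 260 60 400 200 5
```

```text
{'t': np.float64(12.2), 'tcp_pos': array([ 0.5317, -0.0548,  0.2959]), 'force': array([-0.0954, -0.6929, -4.8156]), 'ft_torque': array([ 0.0412, -0.2367, -0.0323]), 'finger_gap': np.float64(0.2868)}
{'t': np.float64(12.25), 'tcp_pos': array([ 0.5316, -0.0547,  0.2953]), 'force': array([ 0.6715,  0.7462, -5.1289]), 'ft_torque': array([ 0.1151, -0.1919,  0.0463]), 'finger_gap': np.float64(0.2833)}
```

View pics/s13c.png

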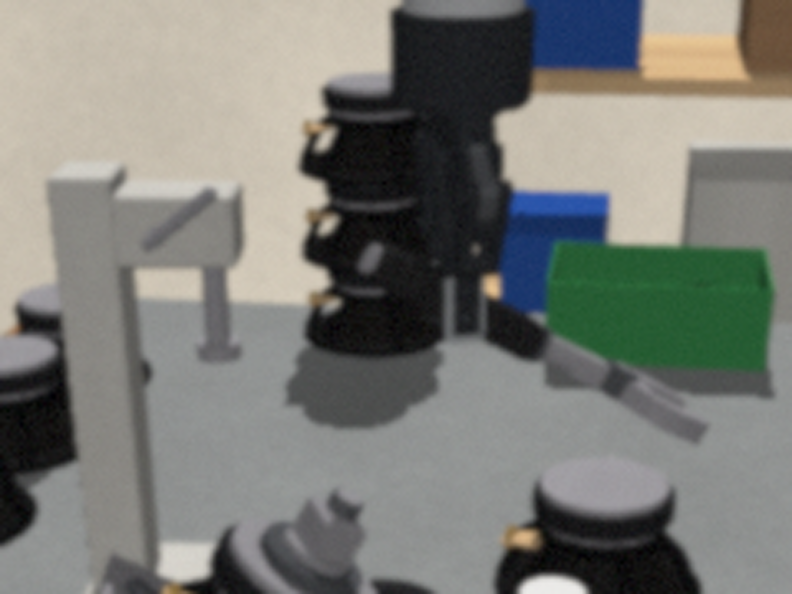

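View pics/w13.png

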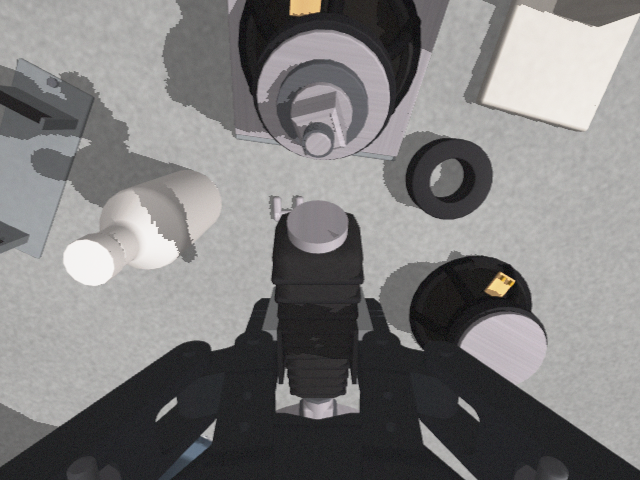

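View pics/w13c.png

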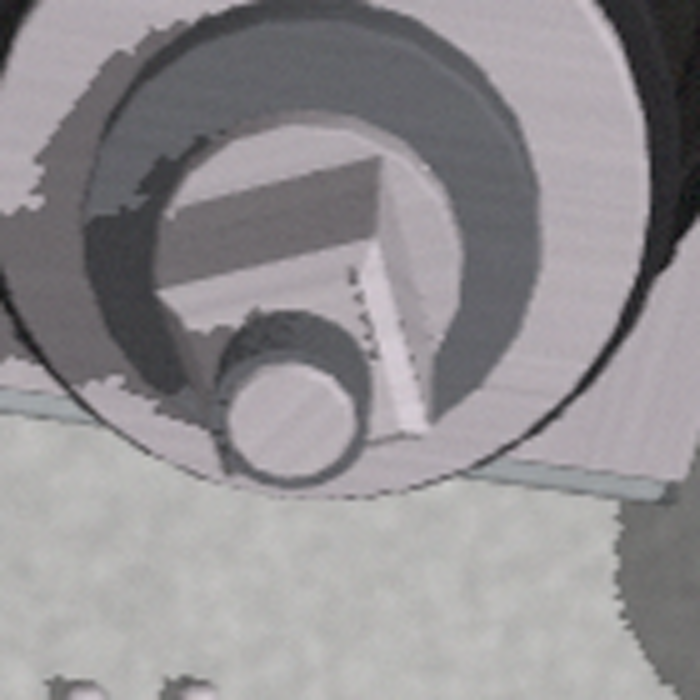

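```bash
python3 - <<'E'
from h import *
from scipy.optimize import least_squares
c1=dict(np.load('w1.npz'));c2=dict(np.load('w13.npz'))
A1=[((1,-1,.01),(240,512)),((1,1,.01),(558,357)),((-1,1,.01),(408,45)),((-1,-1,.01),(95,185))]
A1=[(k,np.array(p)/8+[265,215]) for k,p in A1]; s1=np.array([311,238])/8+[265,215]
A2=[((1,1,.01),(158,290)),((1,-1,.01),(372,240)),((-1,-1,.01),(428,432)),((1,-1,-.013),(380,158))]
A2=[(k,np.array(p)/5+[260,60]) for k,p in A2]; s2=np.array([292,420])/5+[260,60]
def f(p,only=None):
    A=standR(p[3]); N=A@R.from_euler('z',p[4]).as_matrix(); r=[]
    for n,(c,L,s) in enumerate([(c1,A1,s1),(c2,A2,s2)]):
        if only is not None and n!=only: continue
        for k,px in L: r+=list(np.array(proj('wrist',p[:3]+N@[.015*k[0],.015*k[1],k[2]],c))-px)
        r+=list(np.array(proj('wrist',p[:3]+A@[0,0,.025],c))-s)
    r+=[(p[3]-10.9)/1.0]
    return np.array(r)
for o in (None,0,1):
    s=least_squares(f,[.606,-.03,.1736,10.9,.44],x_scale=[.01,.01,.01,1,.1],args=(o,)); print(o,s.x.round(4),np.degrees(s.x[4]),s.cost,f(s.x,o).round(1))
E
```

```text
None [ 0.6041 -0.0304  0.179  11.0989  0.4237] 24.277519036309315 6.8448608844050645 [-1.6 -0.6 -0.2 -0.  -0.1 -0.5 -1.4 -0.2  0.1 -0.4 -1.3 -0.4  0.1 -1.2
 -0.1  0.1  0.  -1.3 -1.5  0.9  0.2]
0 [ 0.6053 -0.0299  0.1762 11.0435  0.434 ] 24.86556547064542 0.9047664734278302 [-0.6 -0.6  0.2 -0.1  0.1  0.  -0.5  0.6  0.8  0.   0.1]
1 [ 0.6041 -0.0311  0.1705 10.9667  0.431 ] 24.695722434913925 0.6051944335302879 [ 0.4  0.2  0.3 -0.4 -0.1 -0.4  0.1  0.  -0.6  0.5  0.1]
```

```bash
cat >> h.py <<'E'
NUT=np.array([.605,-.0305,.174]); YAW=11.0
def tgt(az,h,pitch=None,lat=0,lon=0,jawL=.15,off=.0187):
    """TCP target for jaw centre at NUT + h*axis + lat*side + lon*handle dir, handle az (deg, nut plane)"""
    A=standR(YAW); N=A@R.from_euler('z',az,degrees=True).as_matrix()
    d=N[:,0]; haz=np.arctan2(d[1],d[0]); p=np.arcsin(d[2]) if pitch is None else np.radians(pitch)
    jaw=NUT+A[:,2]*h+N[:,1]*lat+N[:,0]*lon
    dd=np.array([np.cos(p)*np.cos(haz),np.cos(p)*np.sin(haz),np.sin(p)])
    return jaw+jawL*dd-[0,0,off], np.degrees(haz), np.degrees(p)
def rel(tcp):
    s=manip.sense(); Rt=R.from_quat(s['tool_rot']).as_matrix()
    d=Rt.T@(tcp-s['tcp_pos'])/.03; return d
def hazcur():
    Rt=R.from_quat(manip.sense()['tool_rot']).as_matrix(); return np.degrees(np.arctan2(-Rt[1,0],-Rt[0,0]))
E
python3 - <<'E'
from h import *
for h in (.05,.02,0,-.006):
    t,a,p=tgt(24.8,h,29.5); print(h,t.round(4),a,p,rel(t).round(2),'twist',-(a-hazcur())/10)
s=manip.sense();print(s['tcp_pos'],hazcur())
E
```

```text
0.05 [0.6818 0.047  0.2725] 39.0819973198152 29.500000000000004 [-5.87  0.74 -1.48] twist -1.9186395287519158
0.02 [0.6965 0.0499 0.2465] 39.0819973198152 29.500000000000004 [-6.36  1.61 -1.4 ] twist -1.9186395287519158
0 [0.7063 0.0518 0.2292] 39.0819973198152 29.500000000000004 [-6.69  2.19 -1.35] twist -1.9186395287519158
-0.006 [0.7093 0.0524 0.224 ] 39.0819973198152 29.500000000000004 [-6.79  2.36 -1.34] twist -1.9186395287519158
[ 0.53149005 -0.05470437  0.29490474] 19.895602032296043
```

Emit:
apply_moves:
  motion:
    - [15, 0, -0.7, 0, 0]
    - [15, -2, -0.7, -0.5, -0.6]
    - [15, -4, -0.7, -1, -1.2]
    - [15, -5.87, -0.7, -1.48, -1.92]
    - [15, -5.87, -0.5, -1.48, -1.92]
    - [15, -5.87, 0.3, -1.48, -1.92]
    - [15, -5.87, 0.74, -1.48, -1.92]
    - [15, -5.87, 0.74, -1.48, -1.92]
    - [15, -5.87, 0.74, -1.48, -1.92]

```text
t: 13.42
tcp_pos: [0.6824, 0.0463, 0.2743]
tool_rot: [0.236, -0.666, 0.667, -0.237]
force: [-0.3, -0.1, -3.9]
finger_gap: 0.282
```

```bash
python3 look.py side s14 220 100 420 250 4;python3 look.py wrist w14; python3 look.py top t14 250 120 410 260 4; python3 - <<'E'
from h import *
print(hazcur())
for h in (.05,.02,0,-.006):
    t,a,p=tgt(24.8,h,29.5); print(h,t.round(4),rel(t).round(2),'twist',-(a-hazcur())/10)
E
```

```text
{'t': np.float64(13.425), 'tcp_pos': array([0.6824, 0.0463, 0.2743]), 'force': array([-0.2831, -0.1306, -3.8575]), 'ft_torque': array([ 0.117 , -0.2246,  0.0189]), 'finger_gap': np.float64(0.282)}
{'t': np.float64(13.475), 'tcp_pos': array([0.6826, 0.0463, 0.2748]), 'force': array([ 0.3726, -0.6855, -4.0777]), 'ft_torque': array([ 0.1685, -0.1858,  0.0564]), 'finger_gap': np.float64(0.2881)}
{'t': np.float64(13.525), 'tcp_pos': array([0.6826, 0.0464, 0.2749]), 'force': array([-0.1701, -0.4797, -3.9154]), 'ft_torque': array([ 0.1893, -0.218 ,  0.0332]), 'finger_gap': np.float64(0.2867)}
39.06645543417137
0.05 [0.6818 0.047  0.2725] [ 0.01  0.08 -0.03] twist -0.0015541885643834518
0.02 [0.6965 0.0499 0.2465] [-0.43  0.95  0.2 ] twist -0.0015541885643834518
0 [0.7063 0.0518 0.2292] [-0.73  1.53  0.36] twist -0.0015541885643834518
-0.006 [0.7093 0.0524 0.224 ] [-0.81  1.7   0.41] twist -0.0015541885643834518
```

View pics/s14c.png

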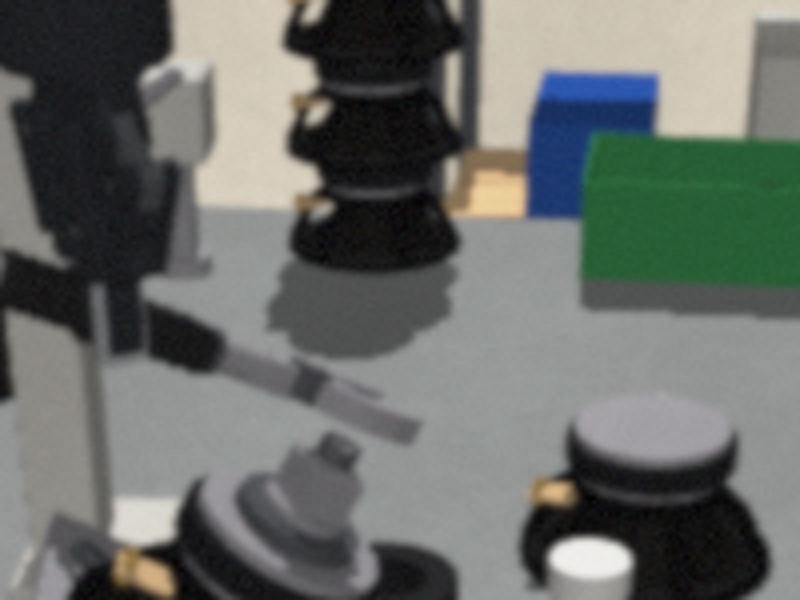

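View pics/w14.png

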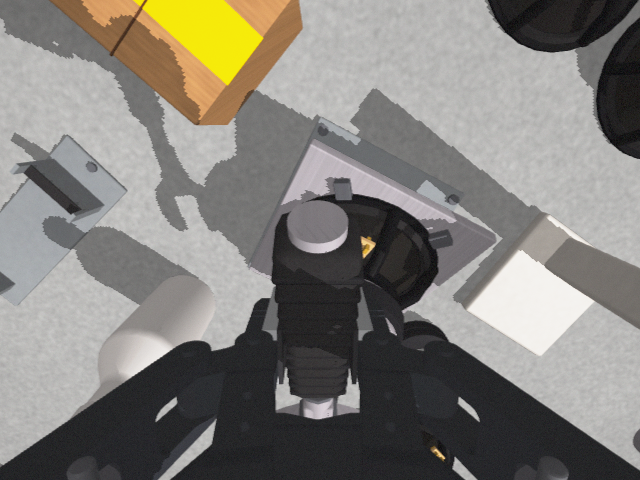

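View pics/t14c.png

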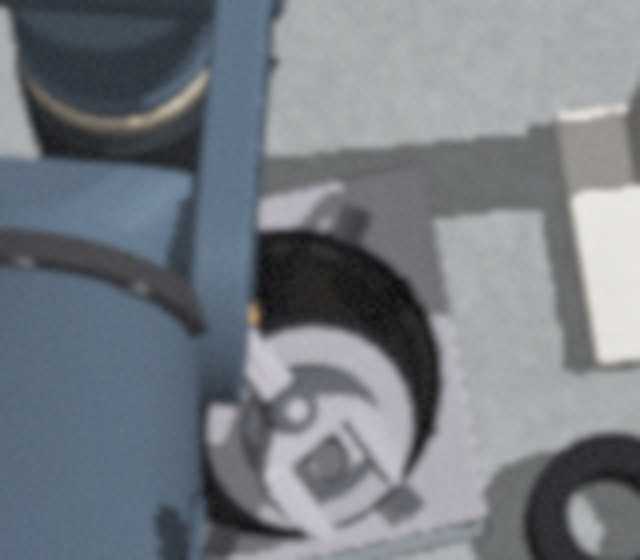

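```bash
crop=1; python3 - <<'E'
from h import *
crop('pics/t14.png','pics/t14d.png',295,200,365,260,10)
A=standR(YAW); N=A@R.from_euler('z',24.8,degrees=True).as_matrix()
z=lambda P:((np.array(proj('top',P))-[295,200])*10).round(0)
print('stud top',z(NUT+.025*A[:,2]))
s=manip.sense();Rt=R.from_quat(s['tool_rot']).as_matrix()
for p in (27,29.5,32):
    g=s['tcp_pos']; f=lambda L,dz=0:handle_pt(g,Rt,np.radians(p),L,dz)
    print(p,'jaw',z(f(-.15)),'knuckle',z(f(-.112,.011)),'nutaxis h of jaw',((f(-.15)-NUT)@A).round(4), 'lat',((f(-.15)-NUT)@N).round(4))
E
```

```text
stud top [365. 337.]
27 jaw [401. 374.] knuckle [298. 215.] nutaxis h of jaw [ 0.0022 -0.0022  0.0579] lat [ 0.0011 -0.0029  0.0579]
29.5 jaw [388. 368.] knuckle [290. 214.] nutaxis h of jaw [ 0.0017 -0.0007  0.0516] lat [ 0.0012 -0.0014  0.0516]
32 jaw [375. 361.] knuckle [282. 211.] nutaxis h of jaw [0.0015 0.0008 0.0452] lat [0.0017 0.0001 0.0452]
```

View pics/t14d.png

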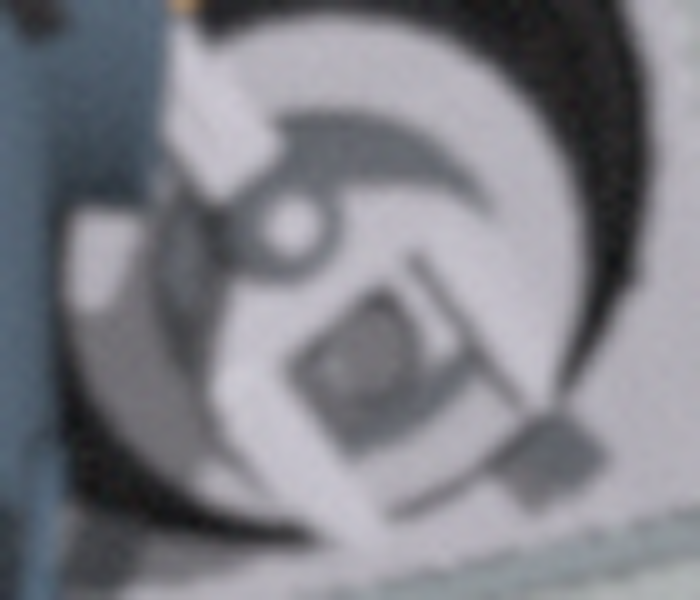

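Emit:
apply_moves:
  motion:
    - [15, -0.2, 0.5, 0.1, 0]
    - [15, -0.43, 0.95, 0.2, 0]
    - [15, -0.5, 1.1, 0.24, 0]
    - [15, -0.5, 1.1, 0.24, 0]
  squeeze: 40

```text
t: 14.08
tcp_pos: [0.6987, 0.0496, 0.2395]
tool_rot: [0.237, -0.666, 0.667, -0.236]
force: [1.3, -4.4, -6.1]
finger_gap: 0.286
```

```bash
cat > pair.sh <<'E'
python3 look.py side s$1 240 150 360 240 6; python3 look.py top t$1 295 195 365 255 10
python3 - <<'P'
from h import *
s=manip.sense(); print(s['force'].round(1),s['ft_torque'].round(3),hazcur().round(2))
A=standR(YAW); N=A@R.from_euler('z',24.8,degrees=True).as_matrix()
Rt=R.from_quat(s['tool_rot']).as_matrix()
for p in (26,29,32): print(p,((handle_pt(s['tcp_pos'],Rt,np.radians(p),-.15)-NUT)@N*1000).round(1))
for h in (.02,.01,0,-.006): print(h,rel(tgt(24.8,h,29.5)[0]).round(2))
P
E
bash pair.sh 15
```

```text
{'t': np.float64(14.075), 'tcp_pos': array([0.6987, 0.0496, 0.2395]), 'force': array([ 1.3475, -4.4273, -6.0953]), 'ft_torque': array([-0.6812, -0.6236,  0.4203]), 'finger_gap': np.float64(0.2862)}
{'t': np.float64(14.125), 'tcp_pos': array([0.6987, 0.0497, 0.2399]), 'force': array([ 1.6329, -4.0494, -5.4158]), 'ft_torque': array([-0.651 , -0.6339,  0.5055]), 'finger_gap': np.float64(0.2876)}
[ 1.  -3.3 -5.3] [-0.628 -0.702  0.426] 39.11
26 [-1.6 -2.2 22.4]
29 [-1.5 -0.4 14.8]
32 [-1.   1.4  7.2]
0.02 [ 0.05 -0.21 -0.05]
0.01 [-0.09  0.08  0.03]
0 [-0.24  0.37  0.11]
-0.006 [-0.33  0.54  0.15]
```

View pics/s15c.png

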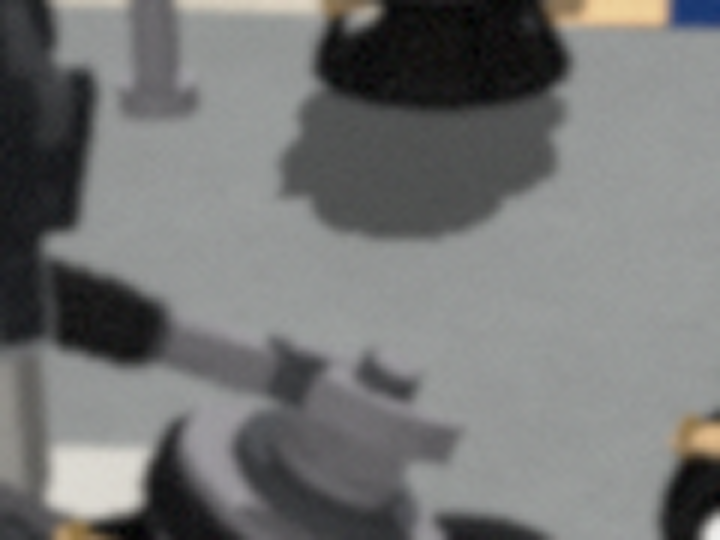

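View pics/t15c.png

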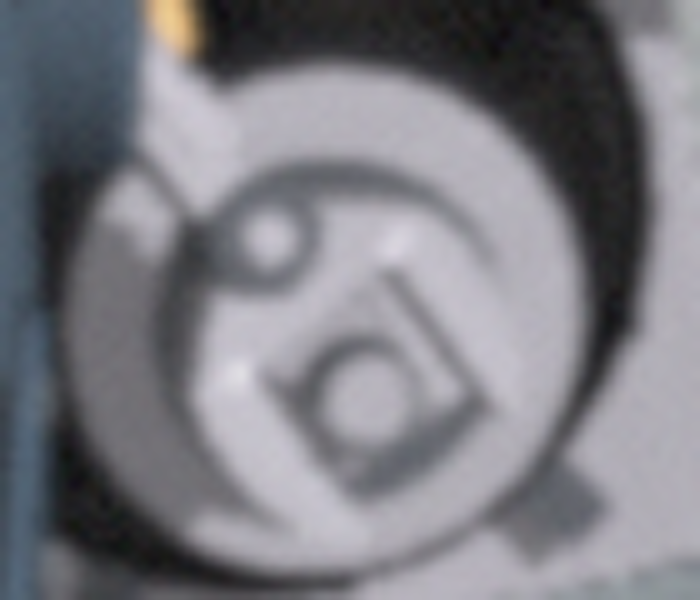

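Emit:
apply_moves:
  motion:
    - [15, 0, 0, 0.05, 0]
    - [15, -0.1, 0.15, 0.08, 0]
    - [15, -0.2, 0.35, 0.1, 0]
    - [15, -0.2, 0.35, 0.1, 0]
  squeeze: 20

```text
t: 14.68
tcp_pos: [0.7048, 0.0522, 0.2307]
tool_rot: [0.237, -0.666, 0.666, -0.237]
force: [0.1, -1.8, 1.9]
finger_gap: 0.285
```

```bash
bash pair.sh 16
```

```text
{'t': np.float64(14.675), 'tcp_pos': array([0.7048, 0.0522, 0.2307]), 'force': array([ 0.0696, -1.7827,  1.8793]), 'ft_torque': array([-0.7947,  0.3212,  0.0458]), 'finger_gap': np.float64(0.2847)}
{'t': np.float64(14.725), 'tcp_pos': array([0.7048, 0.0522, 0.2308]), 'force': array([-0.3193, -1.2471,  1.471 ]), 'ft_torque': array([-0.763 ,  0.2942,  0.049 ]), 'finger_gap': np.float64(0.2885)}
[ 0.6 -2.9  2.2] [-0.718  0.335  0.092] 39.09
26 [-0.2 -1.4 10.9]
29 [-0.1  0.4  3.3]
32 [ 0.3  2.3 -4.3]
0.02 [ 0.26 -0.52 -0.12]
0.01 [ 0.12 -0.23 -0.04]
0 [-0.03  0.05  0.04]
-0.006 [-0.12  0.23  0.09]
```

View pics/s16c.png

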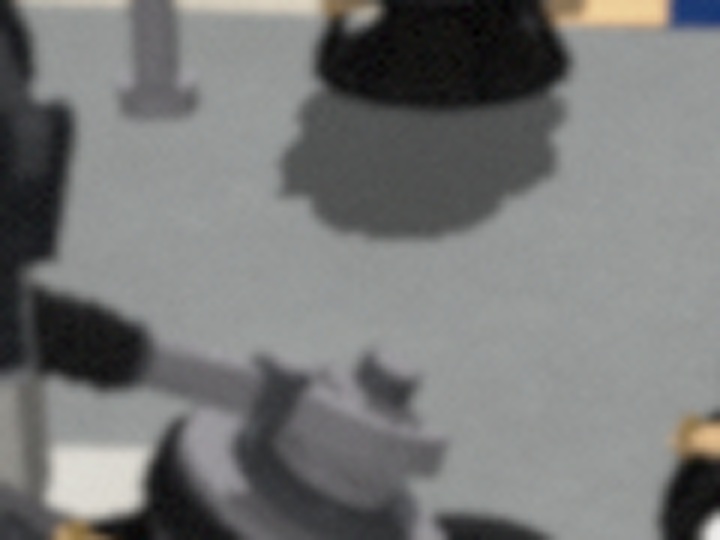

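View pics/t16c.png

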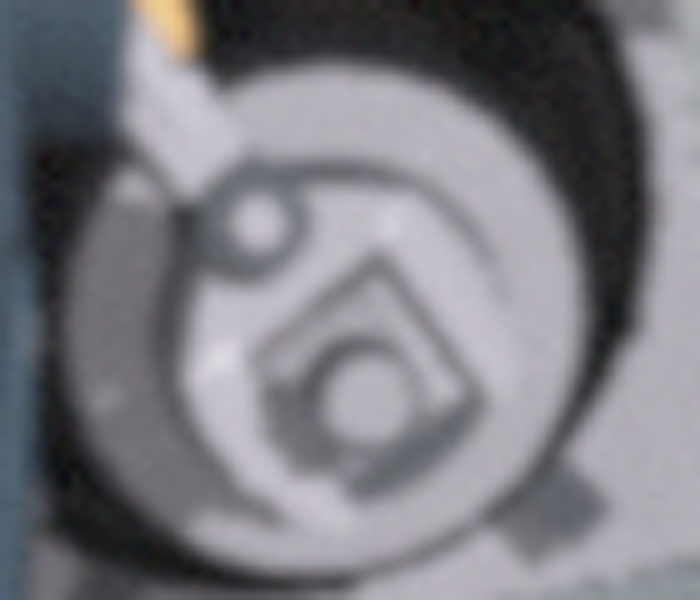

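```bash
python3 - <<'E'
from h import *
A=standR(YAW); N=A@R.from_euler('z',24.8,degrees=True).as_matrix()
z=lambda P:((np.array(proj('side',P))-[240,150])*6).round(0)
print('stud top',z(NUT+.025*A[:,2]), 'stud rim +y',z(NUT+A@[0,.01,.025]))
s=manip.sense();Rt=R.from_quat(s['tool_rot']).as_matrix()
for p in (25,27,29,31):
    f=lambda L,dz=0,l=0:handle_pt(s['tcp_pos'],Rt,np.radians(p),L,dz)-Rt[:,2]*l
    print(p,'knuckle',z(f(-.112,.011)),'prong tip L top/bot',z(f(-.171,.007,.022)),z(f(-.171,-.007,.022)),'handle end',z(f(-.055,0)), 'jaw h',((f(-.15)-NUT)@A)[2].round(4))
for h in (.005,0,-.006): print(h,'seated prong tip L top/bot',z(NUT+N@[-.021,.022,h+.007]),z(NUT+N@[-.021,.022,h-.007]))
im=cv2.imread('pics/s16c.png')
E
```

```text
stud top [389. 366.] stud rim +y [389. 379.]
25 knuckle [287. 338.] prong tip L top/bot [461. 407.] [446. 446.] handle end [124. 336.] jaw h 0.0135
27 knuckle [284. 349.] prong tip L top/bot [455. 424.] [438. 462.] handle end [122. 341.] jaw h 0.0084
29 knuckle [280. 361.] prong tip L top/bot [448. 440.] [431. 478.] handle end [119. 347.] jaw h 0.0033
31 knuckle [276. 372.] prong tip L top/bot [441. 457.] [422. 494.] handle end [117. 352.] jaw h -0.0018
0.005 seated prong tip L top/bot [445. 449.] [425. 482.]
0 seated prong tip L top/bot [438. 461.] [417. 494.]
-0.006 seated prong tip L top/bot [429. 475.] [408. 508.]
```

Emit:
apply_moves:
  motion:
    - [15, -0.06, 0.12, 0.02, 0]
    - [15, -0.12, 0.25, 0.05, 0]
    - [15, -0.12, 0.25, 0.05, 0]
  squeeze: 20

```text
t: 15.15
tcp_pos: [0.7087, 0.0539, 0.2224]
tool_rot: [-0.236, 0.667, -0.666, 0.237]
force: [0.5, 1.7, 4.2]
finger_gap: 0.287
```

```bash
bash pair.sh 17
```

```text
{'t': np.float64(15.15), 'tcp_pos': array([0.7087, 0.0539, 0.2224]), 'force': array([0.4923, 1.6816, 4.1568]), 'ft_torque': array([-0.3164,  0.5331, -0.2874]), 'finger_gap': np.float64(0.2873)}
{'t': np.float64(15.2), 'tcp_pos': array([0.7086, 0.0539, 0.2225]), 'force': array([-0.1559,  1.5826,  3.7768]), 'ft_torque': array([-0.2234,  0.4548, -0.1929]), 'finger_gap': np.float64(0.29)}
[-0.   2.4  4. ] [-0.154  0.432 -0.213] 39.06
26 [-0.4 -0.1  1.7]
29 [-0.3  1.7 -5.9]
32 [  0.2   3.6 -13.5]
0.02 [ 0.4  -0.8  -0.15]
0.01 [ 0.25 -0.51 -0.07]
0 [ 0.1  -0.22  0.01]
-0.006 [ 0.02 -0.05  0.05]
```

View pics/s17c.png

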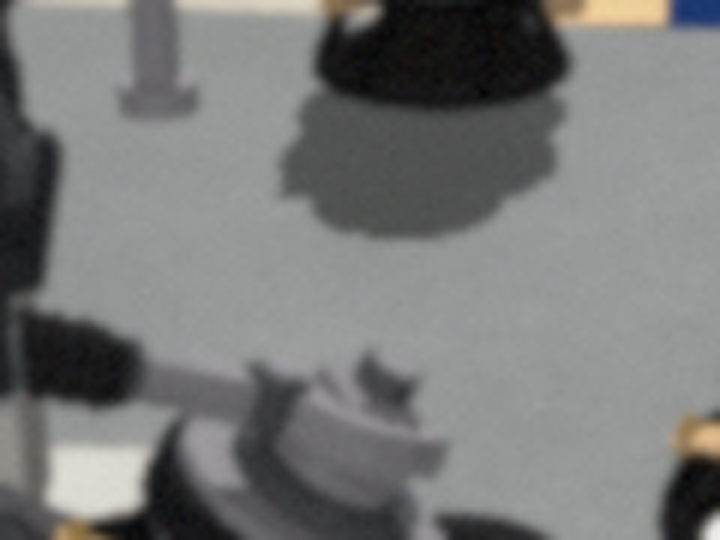

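View pics/t17c.png

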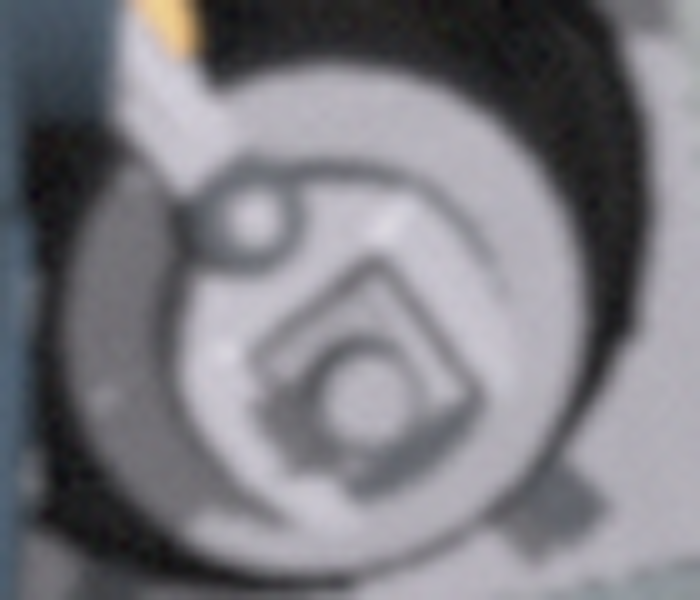

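```bash
python3 look.py wrist w17; python3 - <<'E'
from h import *
c=dict(np.load('w17.npz'))
s=manip.sense();Rt=R.from_quat(s['tool_rot']).as_matrix()
print([(p,np.round(proj('wrist',handle_pt(s['tcp_pos'],Rt,np.radians(p),.06),c),0)) for p in (15,18,21,24,27,30)])
crop('pics/w17.png','pics/w17c.png',240,160,400,420,3)
E
```

```text
{'t': np.float64(15.25), 'tcp_pos': array([0.7086, 0.0539, 0.2226]), 'force': array([-0.005 ,  2.3986,  4.0011]), 'ft_torque': array([-0.1538,  0.4316, -0.2132]), 'finger_gap': np.float64(0.2879)}
[(15, array([317., 190.])), (18, array([317., 194.])), (21, array([317., 200.])), (24, array([317., 206.])), (27, array([317., 213.])), (30, array([317., 221.]))]
```

View pics/w17c.png

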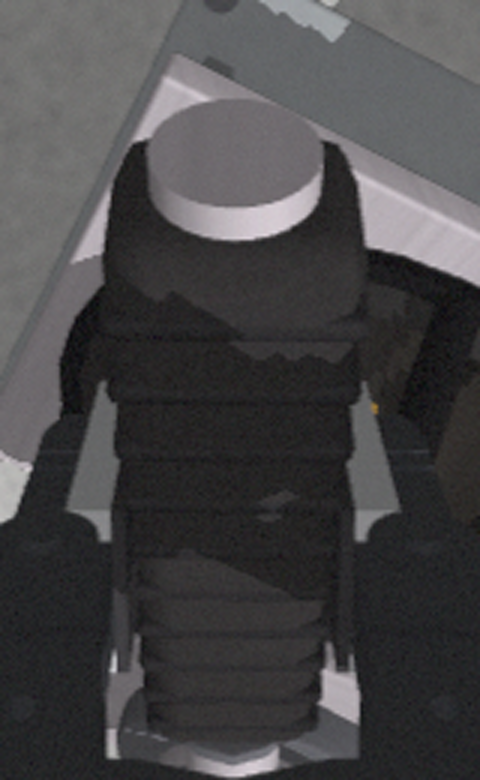

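```bash
cat > turn.py <<'E'
from h import *
import sys
az0=float(sys.argv[1]); azs=[float(x) for x in sys.argv[2:]]
A=standR(YAW)
s=manip.sense()
# offset of tcp from model, in rotating nut frame
def N(az): return A@R.from_euler('z',az,degrees=True).as_matrix()
t,a,p=tgt(az0,0); off=N(az0).T@(s['tcp_pos']-t); print('off mm',(off*1000).round(1),'haz',hazcur().round(1),a.round(1))
for az in azs:
    t,a2,p=tgt(az,0); t=t+N(az)@off
    print(az,'pitch',p.round(1),rel(t).round(2),'twist',round(-(a2-a)/10,2), t.round(3))
E
python3 turn.py 24.8 22 19 16 13 10 7 4 1
```

```text
off mm [-0.3  0.3 -0.6] haz 39.1 39.1
22.0 pitch 27.6 [ 0.03 -0.05  0.24] twist 0.31 [0.712 0.048 0.224]
19.0 pitch 28.2 [ 0.08 -0.1   0.49] twist 0.64 [0.716 0.041 0.225]
16.0 pitch 28.7 [ 0.13 -0.13  0.74] twist 0.98 [0.72  0.034 0.227]
13.0 pitch 29.2 [ 0.2  -0.17  0.99] twist 1.32 [0.723 0.027 0.228]
10.0 pitch 29.5 [ 0.28 -0.19  1.24] twist 1.66 [0.726 0.02  0.228]
7.0 pitch 29.8 [ 0.37 -0.21  1.48] twist 2.0 [0.728 0.012 0.229]
4.0 pitch 29.9 [ 0.48 -0.23  1.72] twist 2.35 [0.73  0.005 0.229]
1.0 pitch 30.0 [ 0.59 -0.23  1.96] twist 2.69 [ 0.732 -0.003  0.23 ]
```

Emit:
apply_moves:
  motion:
    - [15, 0.03, -0.05, 0.24, 0.31]
    - [15, 0.08, -0.1, 0.49, 0.64]
    - [15, 0.13, -0.13, 0.74, 0.98]
    - [15, 0.2, -0.17, 0.99, 1.32]
    - [15, 0.2, -0.17, 0.99, 1.32]
  squeeze: 30

```text
t: 15.92
tcp_pos: [0.7233, 0.0271, 0.2256]
tool_rot: [-0.158, 0.69, -0.688, 0.159]
force: [2.6, 3.7, -7.0]
finger_gap: 0.287
```

```bash
bash pair.sh 18; python3 turn.py 13 10 7 4 1 -2 -5
```

```text
{'t': np.float64(15.925), 'tcp_pos': array([0.7233, 0.0271, 0.2256]), 'force': array([ 2.5505,  3.6859, -6.9614]), 'ft_torque': array([ 0.6614, -1.0442, -0.1239]), 'finger_gap': np.float64(0.2865)}
{'t': np.float64(15.975), 'tcp_pos': array([0.7231, 0.0272, 0.2258]), 'force': array([ 2.5958,  1.9504, -6.6674]), 'ft_torque': array([ 0.6692, -1.1537, -0.1126]), 'finger_gap': np.float64(0.284)}
[ 1.1  2.5 -6.7] [ 0.65  -1.199 -0.083] 25.93
26 [-0.8 -0.2  5.8]
29 [-0.8  0.8 -2. ]
32 [-0.4  1.8 -9.8]
0.02 [ 0.46 -0.68 -1.07]
0.01 [ 0.3  -0.39 -1.02]
0 [ 0.14 -0.11 -0.98]
-0.006 [ 0.04  0.07 -0.95]
off mm [-0.9  0.6 -2.2] haz 25.9 25.9
10.0 pitch 29.5 [ 0.02 -0.03  0.26] twist 0.34 [0.726 0.02  0.227]
7.0 pitch 29.8 [ 0.05 -0.05  0.52] twist 0.69 [0.728 0.013 0.227]
4.0 pitch 29.9 [ 0.1  -0.06  0.77] twist 1.03 [0.73  0.005 0.228]
1.0 pitch 30.0 [ 0.16 -0.07  1.02] twist 1.38 [ 0.732 -0.003  0.228]
-2.0 pitch 30.0 [ 0.22 -0.07  1.28] twist 1.72 [ 0.734 -0.01   0.228]
-5.0 pitch 29.9 [ 0.3  -0.06  1.52] twist 2.07 [ 0.735 -0.018  0.228]
```

View pics/s18c.png

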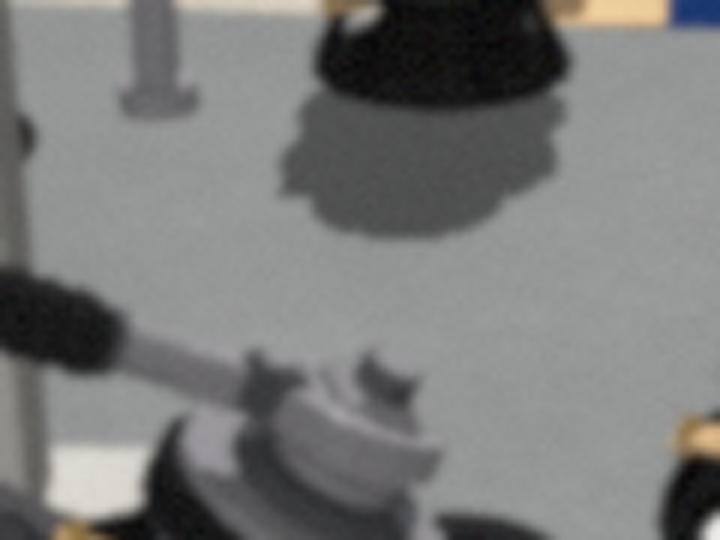

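View pics/t18c.png

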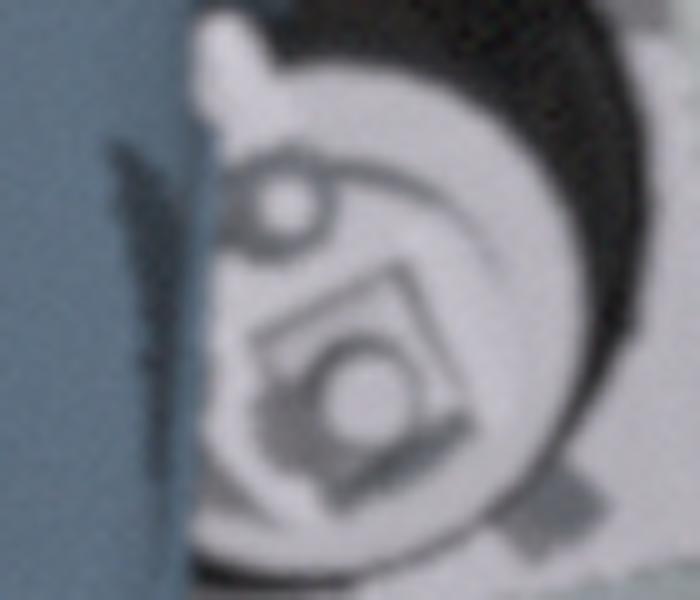

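Emit:
apply_moves:
  motion:
    - [15, 0.02, 0, 0.26, 0.34]
    - [15, 0.05, -0.02, 0.52, 0.69]
    - [15, 0.1, -0.03, 0.77, 1.03]
    - [15, 0.1, -0.03, 0.77, 1.03]
  squeeze: 30

```text
t: 16.52
tcp_pos: [0.7308, 0.0047, 0.2277]
tool_rot: [-0.095, 0.701, -0.7, 0.097]
force: [4.3, 2.3, -7.4]
finger_gap: 0.291
```

```bash
cat > f.py <<'E'
from h import *
import sys
s=manip.sense(); Rt=R.from_quat(s['tool_rot']).as_matrix()
print('tool-frame F',(Rt.T@s['force']).round(1),'T',(Rt.T@s['ft_torque']).round(2),'haz',hazcur().round(1),'tcp',s['tcp_pos'].round(4),s['q'].round(2))
E
python3 f.py; python3 turn.py 4 2.5 1 -.5 -2 -5; python3 look.py top t19 295 195 365 255 10
```

```text
tool-frame F [-4.8  7.4 -1.1] T [-0.2   0.09  1.76] haz 15.6 tcp [0.7308 0.0047 0.2277] [-0.15  0.68  1.14  0.    1.32  1.15]
off mm [-0.6  0.1 -2.4] haz 15.6 15.6
2.5 pitch 30.0 [ 0.   -0.    0.13] twist 0.17 [0.732 0.001 0.228]
1.0 pitch 30.0 [ 0.01 -0.01  0.26] twist 0.35 [ 0.733 -0.003  0.228]
-0.5 pitch 30.0 [ 0.02 -0.01  0.39] twist 0.52 [ 0.733 -0.007  0.228]
-2.0 pitch 30.0 [ 0.03 -0.01  0.52] twist 0.69 [ 0.734 -0.011  0.228]
-5.0 pitch 29.9 [0.07 0.   0.78] twist 1.04 [ 0.735 -0.018  0.228]
{'t': np.float64(16.525), 'tcp_pos': array([0.7308, 0.0047, 0.2277]), 'force': array([ 4.2977,  2.3469, -7.3577]), 'ft_torque': array([ 0.6676, -1.6451, -0.0955]), 'finger_gap': np.float64(0.291)}
```

View pics/t19c.png

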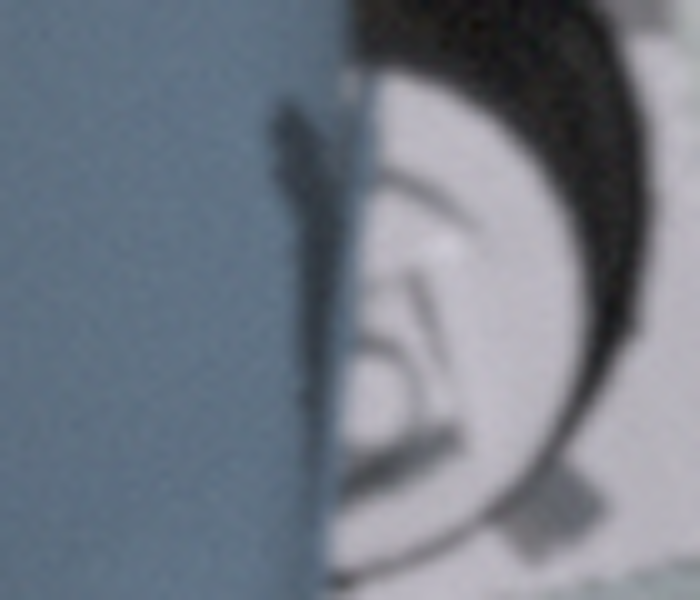

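Emit:
apply_moves:
  motion:
    - [15, -0.04, 0.02, 0.13, 0.17]
    - [15, -0.05, 0.03, 0.26, 0.35]
    - [15, -0.04, 0.03, 0.39, 0.52]
    - [15, -0.03, 0.03, 0.52, 0.69]
  squeeze: 30

```text
t: 17.08
tcp_pos: [0.7343, -0.0109, 0.2276]
tool_rot: [-0.054, 0.705, -0.705, 0.052]
force: [0.5, 0.8, -6.1]
finger_gap: 0.285
```

```bash
python3 f.py; python3 turn.py -2 -3.5 -5 -6.5 -8
```

```text
tool-frame F [-0.6  6.1 -0.7] T [-0.42 -0.1   0.72] haz 8.6 tcp [ 0.7343 -0.0109  0.2276] [-0.17  0.69  1.12 -0.    1.33  1.25]
off mm [-0.6 -0.2 -2.7] haz 8.6 8.7
-3.5 pitch 29.9 [0.   0.   0.13] twist 0.17 [ 0.735 -0.015  0.227]
-5.0 pitch 29.9 [0.   0.01 0.26] twist 0.35 [ 0.735 -0.019  0.227]
-6.5 pitch 29.8 [0.01 0.01 0.39] twist 0.52 [ 0.736 -0.022  0.227]
-8.0 pitch 29.7 [0.02 0.02 0.52] twist 0.69 [ 0.736 -0.026  0.227]
```

Emit:
apply_moves:
  motion:
    - [15, 0, 0, 0.13, 0.17]
    - [15, 0, 0.01, 0.26, 0.35]
    - [15, 0.01, 0.01, 0.39, 0.52]
    - [15, 0.02, 0.02, 0.52, 0.69]

```text
t: 17.58
tcp_pos: [0.736, -0.0266, 0.2272]
tool_rot: [0.011, -0.707, 0.707, -0.01]
force: [-2.0, 0.9, -2.9]
finger_gap: 0.289
```

```bash
python3 f.py; python3 turn.py -8 -9.5 -11 -12.5 -14; python3 look.py side s20 220 150 360 240 5.5
```

```text
tool-frame F [ 2.   2.9 -1. ] T [-0.31 -0.22 -0.21] haz 1.7 tcp [ 0.736  -0.0266  0.2272] [-0.19  0.69  1.12 -0.    1.33  1.35]
off mm [-0.5 -0.3 -2.4] haz 1.7 1.8
-9.5 pitch 29.5 [-0.    0.01  0.13] twist 0.17 [ 0.736 -0.03   0.227]
-11.0 pitch 29.4 [-0.    0.02  0.26] twist 0.34 [ 0.736 -0.034  0.227]
-12.5 pitch 29.2 [-0.    0.04  0.39] twist 0.51 [ 0.736 -0.038  0.226]
-14.0 pitch 29.0 [0.   0.05 0.52] twist 0.68 [ 0.736 -0.042  0.226]
{'t': np.float64(17.575), 'tcp_pos': array([ 0.736 , -0.0266,  0.2272]), 'force': array([-2.0011,  0.9299, -2.9045]), 'ft_torque': array([0.3045, 0.2149, 0.22  ]), 'finger_gap': np.float64(0.2893)}
```

View pics/s20c.png

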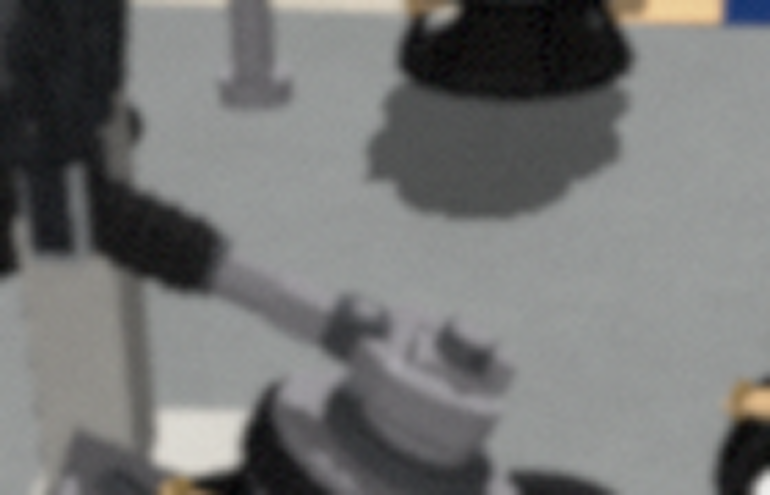

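Emit:
apply_moves:
  motion:
    - [15, 0, 0.01, 0.13, 0.17]
    - [15, 0, 0.02, 0.26, 0.34]
    - [15, 0, 0.04, 0.39, 0.51]
    - [15, 0, 0.05, 0.52, 0.68]

```text
t: 18.12
tcp_pos: [0.7363, -0.0421, 0.2256]
tool_rot: [-0.031, -0.706, 0.706, 0.032]
force: [-4.7, 1.2, -0.1]
finger_gap: 0.285
```

```bash
python3 f.py; python3 turn.py -14 -15.5 -17 -18.5 -20
```

```text
tool-frame F [ 4.8  0.1 -0.8] T [-0.21 -0.45 -1.13] haz -5.1 tcp [ 0.7363 -0.0421  0.2256] [-0.21  0.69  1.12 -0.    1.33  1.45]
off mm [-0.6 -0.3 -2.5] haz -5.1 -5.1
-15.5 pitch 28.8 [-0.01  0.02  0.13] twist 0.17 [ 0.736 -0.046  0.225]
-17.0 pitch 28.6 [-0.01  0.04  0.26] twist 0.34 [ 0.736 -0.05   0.225]
-18.5 pitch 28.3 [-0.01  0.06  0.39] twist 0.51 [ 0.736 -0.054  0.224]
-20.0 pitch 28.0 [-0.01  0.08  0.52] twist 0.67 [ 0.735 -0.057  0.223]
```

Emit:
apply_moves:
  motion:
    - [15, 0.03, 0.0, 0.13, 0.17]
    - [15, 0.06, 0.0, 0.26, 0.34]
    - [15, 0.06, 0.02, 0.39, 0.51]
    - [15, 0.06, 0.03, 0.52, 0.67]

```text
t: 18.62
tcp_pos: [0.7342, -0.0574, 0.2251]
tool_rot: [-0.073, -0.703, 0.703, 0.073]
force: [-3.6, -0.4, 2.0]
finger_gap: 0.288
```

```bash
python3 f.py; python3 turn.py -20 -21.5 -23 -24.5 -26; python3 look.py side s21 220 150 360 240 5.5
```

```text
tool-frame F [ 3.4 -2.   1.1] T [-0.18 -0.49 -1.04] haz -11.8 tcp [ 0.7342 -0.0574  0.2251] [-0.23  0.69  1.12  0.    1.33  1.55]
off mm [-0.7 -0.  -0.4] haz -11.8 -11.8
-21.5 pitch 27.7 [-0.01  0.02  0.13] twist 0.17 [ 0.734 -0.061  0.224]
-23.0 pitch 27.4 [-0.02  0.05  0.26] twist 0.33 [ 0.733 -0.065  0.224]
-24.5 pitch 27.1 [-0.02  0.07  0.38] twist 0.5 [ 0.732 -0.069  0.223]
-26.0 pitch 26.7 [-0.02  0.1   0.51] twist 0.66 [ 0.732 -0.073  0.222]
{'t': np.float64(18.625), 'tcp_pos': array([ 0.7342, -0.0574,  0.2251]), 'force': array([-3.5746, -0.3589,  1.9835]), 'ft_torque': array([0.3909, 0.9835, 0.4905]), 'finger_gap': np.float64(0.2885)}
```

View pics/s21c.png

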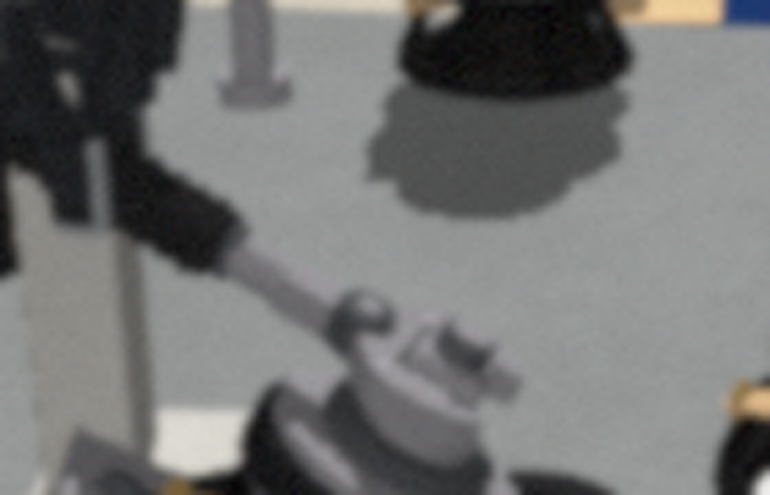

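Emit:
apply_moves:
  motion:
    - [15, 0.02, 0.02, 0.13, 0.17]
    - [15, 0.04, 0.04, 0.26, 0.33]
    - [15, 0.04, 0.06, 0.38, 0.5]

```text
t: 19.05
tcp_pos: [0.7315, -0.0686, 0.224]
tool_rot: [-0.104, -0.699, 0.7, 0.102]
force: [-0.5, -0.3, 6.2]
finger_gap: 0.283
```

```bash
python3 f.py; python3 turn.py -24.5 -26 -27.5 -29
```

```text
tool-frame F [ 0.4 -6.2  0.5] T [-0.09 -0.52 -0.94] haz -16.8 tcp [ 0.7315 -0.0686  0.224 ] [-0.25  0.69  1.13 -0.    1.32  1.62]
off mm [-1.1  0.2  1.1] haz -16.8 -16.8
-26.0 pitch 26.7 [-0.01  0.03  0.13] twist 0.16 [ 0.731 -0.072  0.223]
-27.5 pitch 26.3 [-0.02  0.06  0.25] twist 0.33 [ 0.73  -0.076  0.222]
-29.0 pitch 25.9 [-0.03  0.09  0.38] twist 0.49 [ 0.729 -0.08   0.221]
```

Emit:
apply_moves:
  motion:
    - [15, -0.01, 0.0, 0.13, 0.16]
    - [15, -0.01, 0.01, 0.25, 0.33]
    - [15, -0.02, 0.03, 0.38, 0.49]

```text
t: 19.42
tcp_pos: [0.7282, -0.0794, 0.2231]
tool_rot: [0.134, 0.695, -0.694, -0.133]
force: [-1.2, -0.1, 7.0]
finger_gap: 0.28
```

```bash
python3 f.py; python3 turn.py -29 -30.5 -32 -33.5; python3 look.py side s22 220 150 360 240 5.5;python3 look.py top t22 295 195 365 255 10
```

```text
tool-frame F [ 1.1 -7.   0.5] T [-0.22 -0.58 -1.44] haz -21.7 tcp [ 0.7282 -0.0794  0.2231] [-0.26  0.69  1.14  0.    1.32  1.69]
off mm [-1.2  0.7  2.9] haz -21.7 -21.6
-30.5 pitch 25.5 [-0.01  0.03  0.13] twist 0.16 [ 0.727 -0.083  0.222]
-32.0 pitch 25.1 [-0.03  0.07  0.25] twist 0.32 [ 0.726 -0.087  0.221]
-33.5 pitch 24.6 [-0.03  0.1   0.37] twist 0.48 [ 0.725 -0.09   0.22 ]
{'t': np.float64(19.425), 'tcp_pos': array([ 0.7282, -0.0794,  0.2231]), 'force': array([-1.2214, -0.0968,  6.9599]), 'ft_torque': array([0.7379, 1.258 , 0.5788]), 'finger_gap': np.float64(0.2805)}
{'t': np.float64(19.475), 'tcp_pos': array([ 0.728 , -0.0798,  0.223 ]), 'force': array([-1.6813, -0.3895,  6.3259]), 'ft_torque': array([0.735 , 1.1694, 0.4231]), 'finger_gap': np.float64(0.2873)}
```

View pics/s22c.png

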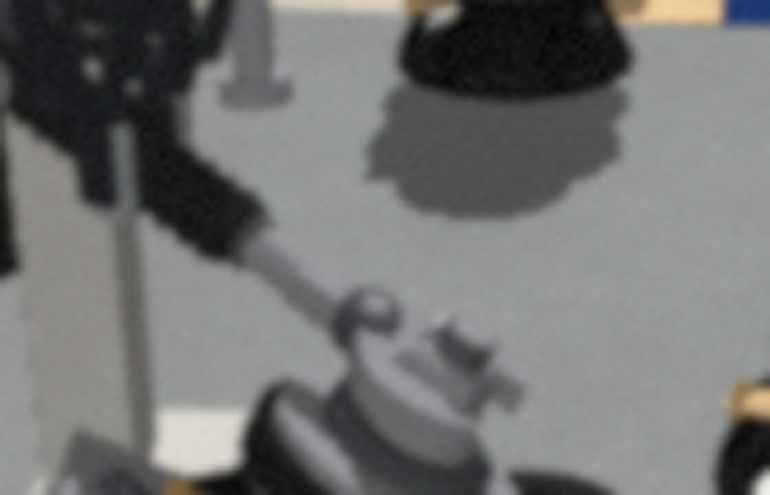

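View pics/t22c.png

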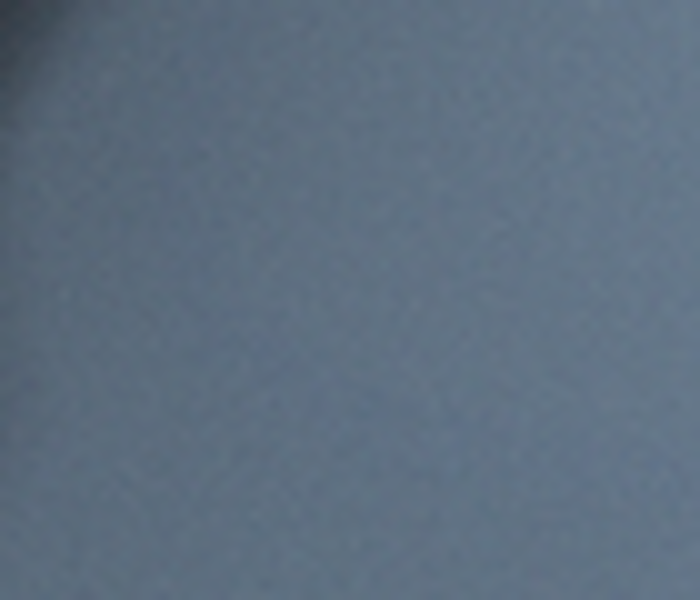

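Emit:
apply_moves:
  motion:
    - [15, 0, 0.02, 0.13, 0.16]
    - [15, 0, 0.05, 0.25, 0.32]
    - [15, 0, 0.07, 0.37, 0.48]
  squeeze: 25

```text
t: 19.9
tcp_pos: [0.7252, -0.0882, 0.2208]
tool_rot: [0.162, 0.69, -0.687, -0.16]
force: [2.1, 3.9, 6.5]
finger_gap: 0.288
```

```bash
python3 f.py; python3 turn.py -33.5 -35 -36.5 -38
```

```text
tool-frame F [-0.2 -6.4 -4.5] T [-1.16 -1.19 -1.08] haz -26.4 tcp [ 0.7252 -0.0882  0.2208] [-0.27  0.69  1.15  0.    1.31  1.76]
off mm [-1.5  2.9  3.3] haz -26.4 -26.4
-35.0 pitch 24.2 [-0.02  0.04  0.12] twist 0.16 [ 0.724 -0.092  0.22 ]
-36.5 pitch 23.7 [-0.03  0.07  0.25] twist 0.31 [ 0.723 -0.095  0.219]
-38.0 pitch 23.2 [-0.04  0.11  0.37] twist 0.47 [ 0.721 -0.099  0.218]
```

```bash
cat >> f.py <<'E'
A=standR(YAW); n=A[:,2]; 
d=handle_pt(s['tcp_pos'],Rt,np.radians(27),-.112)-s['tcp_pos']
T=s['ft_torque']+np.cross(-d,s['force'])  # moment at pivot
print('moment about nut axis at pivot',(T@n).round(2), 'gravity-ish; at nut',((s['ft_torque']+np.cross(s['tcp_pos']-NUT,s['force']))@n).round(2))
E
python3 f.py; python3 look.py side s23 220 150 360 240 5.5
```

```text
tool-frame F [-0.2 -6.4 -4.5] T [-1.16 -1.19 -1.08] haz -26.4 tcp [ 0.7252 -0.0882  0.2208] [-0.27  0.69  1.15  0.    1.31  1.76]
moment about nut axis at pivot 0.89 gravity-ish; at nut 1.1
{'t': np.float64(19.9), 'tcp_pos': array([ 0.7252, -0.0882,  0.2208]), 'force': array([2.1259, 3.9427, 6.465 ]), 'ft_torque': array([1.514 , 0.4536, 1.195 ]), 'finger_gap': np.float64(0.2877)}
```

View pics/s23c.png

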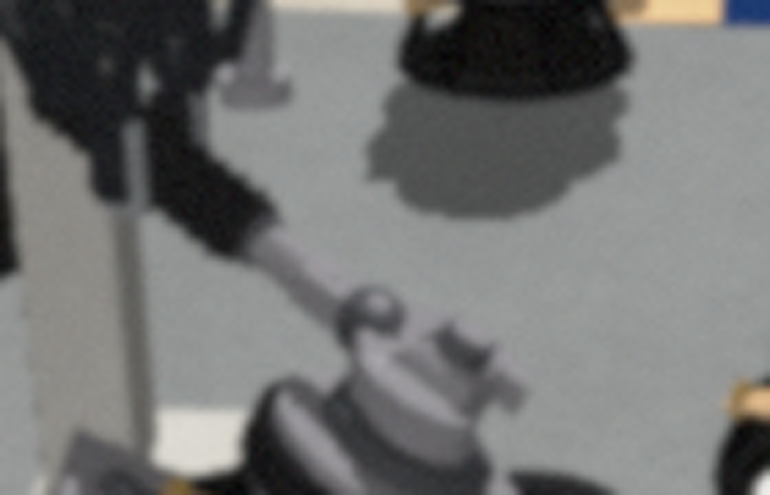

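Emit:
apply_moves:
  motion:
    - [15, 0, 0.02, 0.08, 0.1]
    - [15, -0.01, 0.04, 0.17, 0.2]
  squeeze: 40

```text
t: 20.2
tcp_pos: [0.7239, -0.0918, 0.2199]
tool_rot: [0.175, 0.687, -0.684, -0.172]
force: [3.9, 6.0, 2.1]
finger_gap: 0.291
```

```bash
python3 f.py
```

```text
tool-frame F [-0.6 -2.1 -7.2] T [-1.65 -0.78 -0.42] haz -28.4 tcp [ 0.7239 -0.0918  0.2199] [-0.28  0.68  1.15  0.01  1.3   1.78]
moment about nut axis at pivot 0.68 gravity-ish; at nut 0.95
```

```bash
python3 look.py side s24 220 150 360 240 5.5; python3 look.py wrist w24 ; python3 look.py top t24
```

```text
{'t': np.float64(20.2), 'tcp_pos': array([ 0.7239, -0.0918,  0.2199]), 'force': array([3.9251, 6.0387, 2.1147]), 'ft_torque': array([ 1.6408, -0.4212,  0.7837]), 'finger_gap': np.float64(0.2913)}
{'t': np.float64(20.25), 'tcp_pos': array([ 0.724 , -0.092 ,  0.2195]), 'force': array([2.8933, 4.4537, 3.2351]), 'ft_torque': array([ 1.7045, -0.3332,  0.793 ]), 'finger_gap': np.float64(0.2875)}
{'t': np.float64(20.3), 'tcp_pos': array([ 0.7241, -0.0919,  0.2194]), 'force': array([2.7767, 5.5527, 4.263 ]), 'ft_torque': array([ 1.6423, -0.2209,  0.7935]), 'finger_gap': np.float64(0.2883)}
```

View pics/s24c.png

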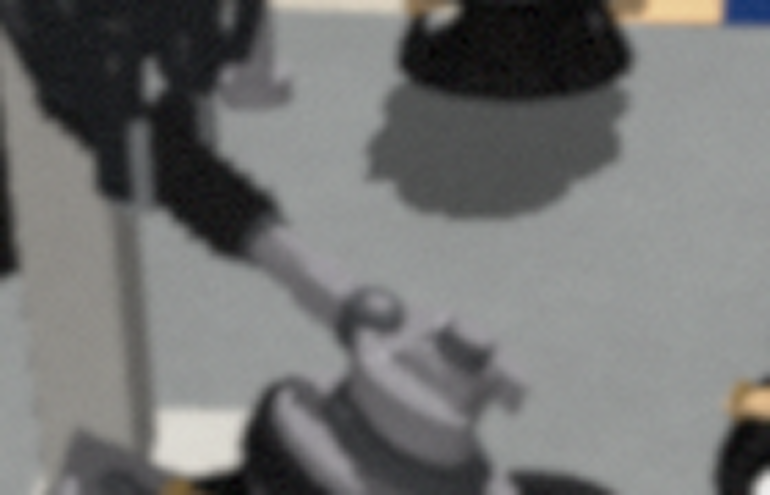

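View pics/w24.png

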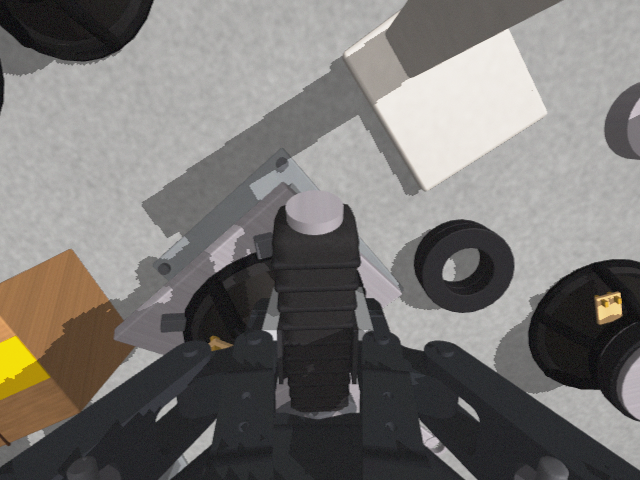

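View pics/t24.png

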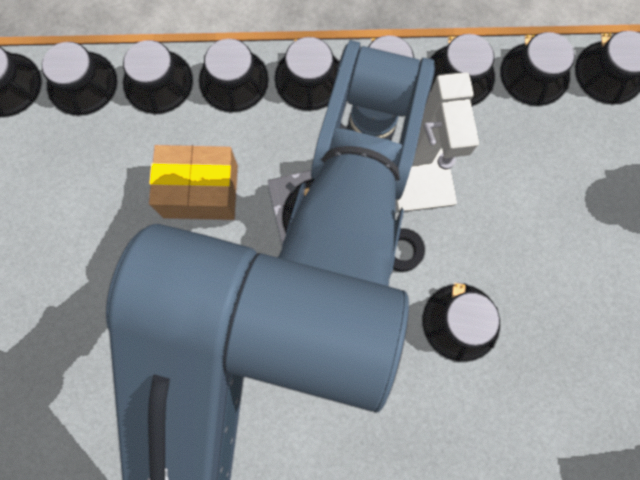

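```bash
python3 - <<'E'
import cv2,numpy as np
rows=[]
for n in ('s21','s22','s23','s24'):
    im=cv2.imread(f'pics/{n}.png')[180:230,240:325]; rows.append(cv2.resize(im,None,fx=4.6,fy=4.6,interpolation=cv2.INTER_CUBIC))
top=np.hstack(rows[:2]);bot=np.hstack(rows[2:]); cv2.imwrite('pics/cmp.png',np.vstack([top,bot]))
# local shift by phase/template
g={n:cv2.cvtColor(cv2.imread(f'pics/{n}.png'),cv2.COLOR_BGR2GRAY).astype(np.float32) for n in ('s20','s21','s22','s23','s24')}
def shift(a,b,x0,y0,x1,y1):
    t=cv2.resize(g[a][y0:y1,x0:x1],None,fx=8,fy=8,interpolation=cv2.INTER_CUBIC)
    S=cv2.resize(g[b][y0-5:y1+5,x0-5:x1+5],None,fx=8,fy=8,interpolation=cv2.INTER_CUBIC)
    r=cv2.matchTemplate(S,t,cv2.TM_CCOEFF_NORMED); _,v,_,l=cv2.minMaxLoc(r); return (l[0]-40)/8,(l[1]-40)/8,round(v,3)
for a,b in (('s20','s21'),('s21','s22'),('s22','s23'),('s23','s24')):
    print(a,b,'prongR',shift(a,b,306,212,318,226),'knuckle',shift(a,b,280,200,294,216),'neck',shift(a,b,262,188,276,204))
E
```

```text
s20 s21 prongR (0.125, 0.75, 0.922) knuckle (0.125, -1.0, 0.955) neck (3.375, -1.0, 0.965)
s21 s22 prongR (0.125, 0.875, 0.945) knuckle (0.625, -0.375, 0.961) neck (3.875, -1.125, 0.94)
s22 s23 prongR (0.125, 0.125, 0.996) knuckle (0.375, -0.25, 0.983) neck (1.375, -0.25, 0.995)
s23 s24 prongR (0.0, 0.0, 0.998) knuckle (0.0, -0.125, 0.995) neck (0.5, 0.0, 0.998)
```

View pics/cmp.png

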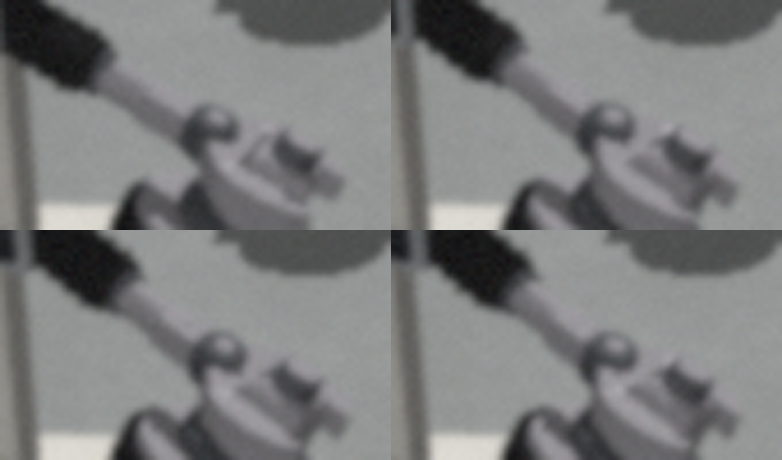

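Emit:
apply_moves:
  motion:
    - [15, 0, 0.02, 0.08, 0.1]
    - [15, -0.01, 0.04, 0.17, 0.2]

```text
t: 20.6
tcp_pos: [0.7225, -0.0955, 0.2189]
tool_rot: [0.188, 0.685, -0.679, -0.184]
force: [2.8, 6.9, 6.5]
finger_gap: 0.287
```

```bash
python3 f.py; python3 look.py side s25; python3 - <<'E'
import cv2,numpy as np
g={n:cv2.cvtColor(cv2.imread(f'pics/{n}.png'),cv2.COLOR_BGR2GRAY).astype(np.float32) for n in ('s22','s23','s24','s25')}
def shift(a,b,x0,y0,x1,y1):
    t=cv2.resize(g[a][y0:y1,x0:x1],None,fx=8,fy=8,interpolation=cv2.INTER_CUBIC)
    S=cv2.resize(g[b][y0-5:y1+5,x0-5:x1+5],None,fx=8,fy=8,interpolation=cv2.INTER_CUBIC)
    r=cv2.matchTemplate(S,t,cv2.TM_CCOEFF_NORMED); _,v,_,l=cv2.minMaxLoc(r); return (l[0]-40)/8,(l[1]-40)/8,round(v,3)
for a,b in (('s22','s25'),('s23','s25'),('s24','s25')):
    print(a,b,'prongR',shift(a,b,306,212,318,226),'knuckle',shift(a,b,280,200,294,216),'neck',shift(a,b,262,188,276,204),'grip',shift(a,b,248,175,266,195))
E
```

```text
tool-frame F [ 1.  -6.4 -7.4] T [-2.3  -0.62 -0.91] haz -30.5 tcp [ 0.7225 -0.0955  0.2189] [-0.29  0.68  1.16  0.01  1.29  1.81]
moment about nut axis at pivot 0.34 gravity-ish; at nut 0.67
{'t': np.float64(20.6), 'tcp_pos': array([ 0.7225, -0.0955,  0.2189]), 'force': array([2.8085, 6.8774, 6.491 ]), 'ft_torque': array([ 2.4404, -0.3874,  0.6407]), 'finger_gap': np.float64(0.2866)}
s22 s25 prongR (0.25, 0.125, 0.995) knuckle (0.25, -0.125, 0.984) neck (2.375, -0.25, 0.986) grip (3.75, -0.875, 0.979)
s23 s25 prongR (0.125, -0.125, 0.997) knuckle (-0.125, 0.125, 0.994) neck (1.0, 0.0, 0.996) grip (1.875, -0.25, 0.992)
s24 s25 prongR (0.125, 0.0, 0.997) knuckle (-0.125, 0.125, 0.995) neck (0.5, 0.0, 0.997) grip (1.0, 0.0, 0.996)
```

The head is fixed while the handle keeps turning, and the torque has dropped, so the wrench has clicked. I estimate a bend of about 0.11 rad. I'll stop here and ease back into the middle of the free play.

```bash
python3 - <<'E'
from h import *
h0=hazcur()
A=standR(YAW)
for az,t in ((-33.5,[.7252,-.0882,.2208]),(-29,[.7282,-.0794,.2231]),(-26,None),(-24,None)):
    tt,a,p=tgt(az,0.001); 
    if t is None: t=tt
    print(az,p.round(1),rel(np.array(t)).round(2),round(-(a-h0)/10,2),tt.round(4))
E
```

```text
-33.5 24.6 [ 0.04 -0.07 -0.26] -0.41 [ 0.7266 -0.0912  0.2187]
-29 25.9 [ 0.11 -0.14 -0.57] -0.89 [ 0.7299 -0.0803  0.2218]
-26 26.7 [ 0.12 -0.15 -0.81] -1.21 [ 0.7317 -0.0729  0.2236]
-24 27.2 [ 0.17 -0.19 -0.98] -1.43 [ 0.7326 -0.0678  0.2247]
```

Emit:
apply_moves:
  motion:
    - [15, 0.04, -0.07, -0.26, -0.41]
    - [15, 0.1, -0.14, -0.57, -0.89]
    - [15, 0.12, -0.15, -0.81, -1.21]
    - [15, 0.15, -0.18, -0.95, -1.38]
    - [15, 0.15, -0.18, -0.95, -1.38]
  squeeze: 30

```text
t: 21.28
tcp_pos: [0.7325, -0.0699, 0.2217]
tool_rot: [0.106, 0.701, -0.698, -0.102]
force: [4.2, 4.6, -1.9]
finger_gap: 0.287
```

```bash
python3 f.py; python3 look.py side s26 220 150 360 240 5.5; python3 look.py wrist w26 240 160 400 420 3
```

```text
tool-frame F [-2.7  2.  -5.6] T [-1.22  0.86  0.53] haz -16.9 tcp [ 0.7325 -0.0699  0.2217] [-0.25  0.69  1.13  0.01  1.31  1.62]
moment about nut axis at pivot -0.66 gravity-ish; at nut -0.48
{'t': np.float64(21.275), 'tcp_pos': array([ 0.7325, -0.0699,  0.2217]), 'force': array([ 4.2356,  4.587 , -1.9168]), 'ft_torque': array([ 1.0195, -0.8632, -0.856 ]), 'finger_gap': np.float64(0.287)}
{'t': np.float64(21.325), 'tcp_pos': array([ 0.7325, -0.07  ,  0.2217]), 'force': array([ 3.7717,  5.6712, -2.2026]), 'ft_torque': array([ 0.9996, -0.9348, -0.8784]), 'finger_gap': np.float64(0.2868)}
```

View pics/s26c.png

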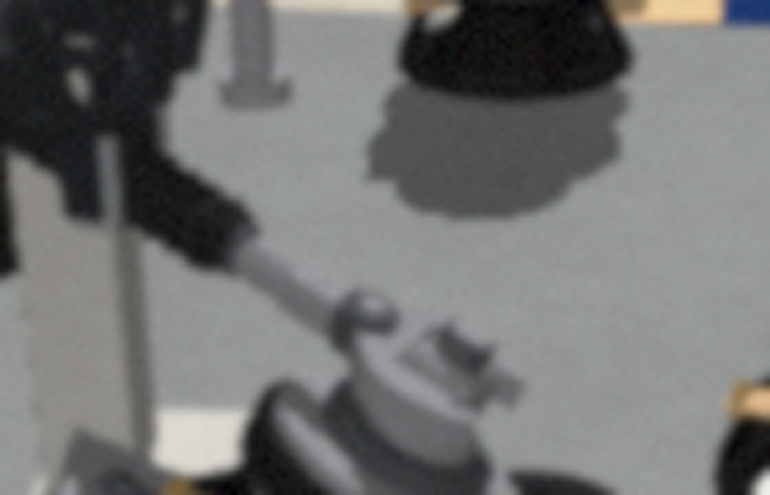

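View pics/w26c.png

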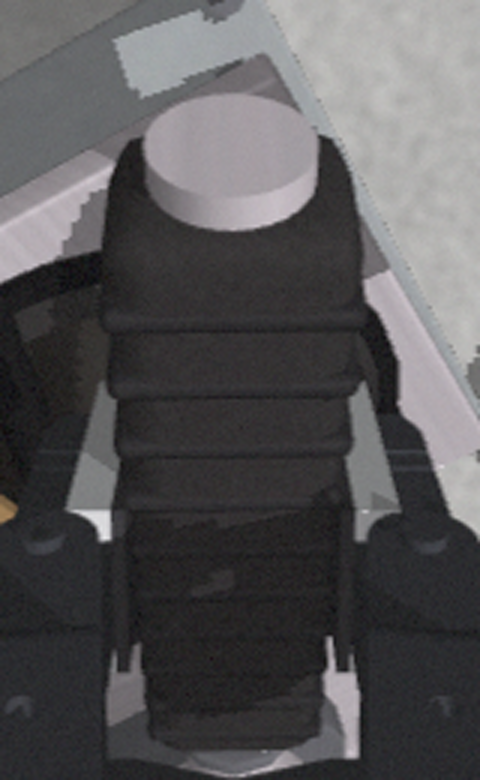

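Emit:
apply_moves:
  motion:
    - [15, 0, 0.03, 0.17, 0.2]
    - [15, -0.01, 0.06, 0.3, 0.38]
  squeeze: 25

```text
t: 21.62
tcp_pos: [0.7294, -0.0781, 0.22]
tool_rot: [0.128, 0.698, -0.693, -0.127]
force: [1.9, 6.5, 0.4]
finger_gap: 0.285
```

```bash
python3 f.py; python3 look.py side s27; python3 - <<'E'
import cv2,numpy as np
g={n:cv2.cvtColor(cv2.imread(f'pics/{n}.png'),cv2.COLOR_BGR2GRAY).astype(np.float32) for n in ('s22','s21','s25','s26','s27')}
def shift(a,b,x0,y0,x1,y1):
    t=cv2.resize(g[a][y0:y1,x0:x1],None,fx=8,fy=8,interpolation=cv2.INTER_CUBIC)
    S=cv2.resize(g[b][y0-5:y1+5,x0-5:x1+5],None,fx=8,fy=8,interpolation=cv2.INTER_CUBIC)
    r=cv2.matchTemplate(S,t,cv2.TM_CCOEFF_NORMED); _,v,_,l=cv2.minMaxLoc(r); return (l[0]-40)/8,(l[1]-40)/8,round(v,3)
for a,b in (('s25','s21'),('s25','s22'),('s25','s26'),('s25','s27')):
    print(a,b,'prongR',shift(a,b,306,212,318,226),'knuckle',shift(a,b,280,200,294,216),'neck',shift(a,b,262,188,276,204),'grip',shift(a,b,248,175,266,195))
E
```

```text
tool-frame F [ 0.5 -0.3 -6.7] T [-1.48  0.59 -0.23] haz -20.8 tcp [ 0.7294 -0.0781  0.22  ] [-0.26  0.69  1.14  0.01  1.31  1.67]
moment about nut axis at pivot -0.51 gravity-ish; at nut -0.27
{'t': np.float64(21.625), 'tcp_pos': array([ 0.7294, -0.0781,  0.22  ]), 'force': array([1.9346, 6.461 , 0.3936]), 'ft_torque': array([ 1.465, -0.305, -0.582]), 'finger_gap': np.float64(0.2846)}
s25 s21 prongR (-0.25, -0.875, 0.932) knuckle (-0.875, 0.5, 0.908) neck (-5.0, 2.375, 0.954) grip (-5.0, 5.0, 0.846)
s25 s22 prongR (-0.25, -0.125, 0.995) knuckle (-0.25, 0.125, 0.984) neck (-2.5, 0.375, 0.991) grip (-3.625, 1.0, 0.976)
s25 s26 prongR (0.0, -0.375, 0.984) knuckle (-0.5, 0.375, 0.945) neck (-4.125, 1.875, 0.975) grip (-3.5, 4.625, 0.914)
s25 s27 prongR (0.0, -0.25, 0.994) knuckle (0.0, 0.25, 0.976) neck (-2.75, 1.25, 0.986) grip (-4.0, 2.375, 0.959)
```

```bash
cat > f.py <<'E'
from h import *
def moments(F,T,tcp,Rt,L=.22,pitch=27):
    A=standR(YAW); n=A[:,2]
    ref=tcp-L*Rt[:,1]
    W=np.array([0,0,-4.6])
    com=handle_pt(tcp,Rt,np.radians(pitch),-.075); piv=handle_pt(tcp,Rt,np.radians(pitch),-.112)
    o=[]
    for P in (NUT,piv):
        M=T+np.cross(ref-P,F)-np.cross(com-P,W); o.append((M@n).round(2))
    return o
if __name__=='__main__':
    s=manip.sense(); Rt=R.from_quat(s['tool_rot']).as_matrix()
    print('tool F',(Rt.T@s['force']).round(1),'T',(Rt.T@s['ft_torque']).round(2),'haz',hazcur().round(1),'tcp',s['tcp_pos'].round(4))
    print('nut-on-wrench moment about axis (+ = opposes tightening) nut,pivot',moments(s['force'],s['ft_torque'],s['tcp_pos'],Rt))
E
python3 f.py; python3 - <<'E'
from f import *
def RR(haz):
    a=np.radians(haz); x=-np.array([np.cos(a),np.sin(a),0]); y=np.array([0,0,-1.]); return np.stack([x,y,np.cross(x,y)],1)
for n,F,T,tcp,h in (('s21',[-3.57,-.36,1.98],[.39,.98,.49],[.7342,-.0574,.2251],-11.8),('s22',[-1.22,-.1,6.96],[.738,1.258,.579],[.728,-.08,.223],-21.7),('s23',[2.126,3.94,6.465],[1.514,.4536,1.195],[.7252,-.0882,.2208],-26.4),('s24',[3.93,6.04,2.1],[1.64,-.42,.78],[.7239,-.0918,.2199],-28.4),('s25',[2.8,6.88,6.49],[2.44,-.387,.64],[.7225,-.0955,.2189],-30.5),('s26',[4.2,4.6,-1.9],[1.02,-.86,-.856],[.7325,-.07,.2217],-16.9)):
    print(n,moments(np.array(F),np.array(T),np.array(tcp),RR(h)))
E
```

```text
tool F [ 0.1  0.3 -6.2] T [-1.62  0.67 -0.27] haz -20.8 tcp [ 0.7293 -0.0785  0.22  ]
nut-on-wrench moment about axis (+ = opposes tightening) nut,pivot [np.float64(0.16), np.float64(-0.1)]
s21 [np.float64(0.17), np.float64(0.15)]
s22 [np.float64(0.31), np.float64(0.22)]
s23 [np.float64(1.57), np.float64(1.31)]
s24 [np.float64(1.61), np.float64(1.3)]
s25 [np.float64(1.45), np.float64(1.08)]
s26 [np.float64(0.0), np.float64(-0.21)]
```

Using the correct torque reference, which is at the flange, the pivot moment went 1.31, 1.30, then 1.08 N m. So it did break over, but the bend may only just have reached 0.05. The nut has not been loosened. I'll repeat the click slightly further to be certain.

```bash
python3 - <<'E'
from h import *
h0=hazcur()
for t,h in (([.728,-.0806,.2215],-22.5),([.7262,-.0855,.2205],-25),([.7239,-.0918,.2199],-28.4),([.7225,-.0955,.2189],-30.5),([.7208,-.0992,.218],-32.5)):
    print(rel(np.array(t)).round(2),round(-(h-h0)/10,2))
E
```

```text
[ 0.02 -0.05  0.08] 0.17
[ 0.01 -0.02  0.25] 0.42
[0.01 0.   0.48] 0.76
[0.01 0.03 0.61] 0.97
[0.02 0.06 0.75] 1.17
```

Emit:
apply_moves:
  motion:
    - [15, 0.01, -0.02, 0.13, 0.2]
    - [15, 0.01, -0.02, 0.25, 0.42]
    - [15, 0.01, 0, 0.37, 0.6]
    - [15, 0.01, 0, 0.48, 0.76]
    - [15, 0.01, 0.03, 0.61, 0.97]
  squeeze: 40

```text
t: 22.3
tcp_pos: [0.7223, -0.0944, 0.2195]
tool_rot: [0.184, 0.685, -0.681, -0.183]
force: [1.2, 6.4, 2.2]
finger_gap: 0.286
```

```bash
python3 f.py; python3 look.py side s28; python3 f.py
```

```text
tool F [ 2.2 -2.2 -6.1] T [-1.81 -0.87 -0.84] haz -30.1 tcp [ 0.7223 -0.0944  0.2195]
nut-on-wrench moment about axis (+ = opposes tightening) nut,pivot [np.float64(1.51), np.float64(1.21)]
{'t': np.float64(22.3), 'tcp_pos': array([ 0.7223, -0.0944,  0.2195]), 'force': array([1.2021, 6.3785, 2.2143]), 'ft_torque': array([ 1.9863, -0.1877,  0.878 ]), 'finger_gap': np.float64(0.2863)}
tool F [ 1.4 -1.1 -7.3] T [-1.89 -0.71 -0.85] haz -30.2 tcp [ 0.7222 -0.0948  0.2195]
nut-on-wrench moment about axis (+ = opposes tightening) nut,pivot [np.float64(1.47), np.float64(1.16)]
```

Emit:
apply_moves:
  motion:
    - [15, 0, 0.03, 0.1, 0.12]
    - [15, 0, 0.05, 0.2, 0.24]

```text
t: 22.6
tcp_pos: [0.72, -0.0989, 0.2189]
tool_rot: [0.199, 0.682, -0.675, -0.198]
force: [2.0, 7.5, 5.3]
finger_gap: 0.287
```

```bash
python3 f.py; python3 look.py side s29; python3 f.py; python3 - <<'E'
import cv2,numpy as np
g={n:cv2.cvtColor(cv2.imread(f'pics/{n}.png'),cv2.COLOR_BGR2GRAY).astype(np.float32) for n in ('s22','s23','s25','s28','s29')}
def shift(a,b,x0,y0,x1,y1):
    t=cv2.resize(g[a][y0:y1,x0:x1],None,fx=8,fy=8,interpolation=cv2.INTER_CUBIC)
    S=cv2.resize(g[b][y0-5:y1+5,x0-5:x1+5],None,fx=8,fy=8,interpolation=cv2.INTER_CUBIC)
    r=cv2.matchTemplate(S,t,cv2.TM_CCOEFF_NORMED); _,v,_,l=cv2.minMaxLoc(r); return (l[0]-40)/8,(l[1]-40)/8,round(v,3)
for a,b in (('s23','s28'),('s23','s29'),('s25','s29')):
    print(a,b,'prongR',shift(a,b,306,212,318,226),'knuckle',shift(a,b,280,200,294,216),'neck',shift(a,b,262,188,276,204),'grip',shift(a,b,248,175,266,195))
E
```

```text
tool F [ 2.3 -5.2 -7.4] T [-2.43 -0.48 -1.2 ] haz -32.6 tcp [ 0.72   -0.0989  0.2189]
nut-on-wrench moment about axis (+ = opposes tightening) nut,pivot [np.float64(1.24), np.float64(0.88)]
{'t': np.float64(22.6), 'tcp_pos': array([ 0.72  , -0.0989,  0.2189]), 'force': array([1.9844, 7.4567, 5.2653]), 'ft_torque': array([ 2.6881, -0.2992,  0.4872]), 'finger_gap': np.float64(0.2875)}
tool F [ 1.3 -4.4 -8.4] T [-2.29 -0.46 -1.17] haz -32.7 tcp [ 0.7199 -0.099   0.219 ]
nut-on-wrench moment about axis (+ = opposes tightening) nut,pivot [np.float64(1.38), np.float64(0.99)]
s23 s28 prongR (0.25, -0.125, 0.995) knuckle (0.125, -0.125, 0.995) neck (1.125, -0.125, 0.996) grip (1.75, -0.375, 0.992)
s23 s29 prongR (0.375, -0.25, 0.991) knuckle (0.125, 0.0, 0.992) neck (1.875, -0.375, 0.989) grip (3.0, -0.875, 0.982)
s25 s29 prongR (0.25, -0.25, 0.992) knuckle (0.25, -0.125, 0.992) neck (0.875, -0.375, 0.996) grip (1.375, -0.375, 0.995)
```

```bash
python3 - <<'E'
from h import *
h0=hazcur()
for t,h in (([.7225,-.0955,.2195],-30.5),([.727,-.084,.2205],-26),([.731,-.074,.222],-21.5),([.732,-.071,.2225],-20.5)):
    print(rel(np.array(t)).round(2),round(-(h-h0)/10,2))
E
```

```text
[-0.01 -0.02 -0.14] -0.22
[ 0.07 -0.05 -0.55] -0.67
[ 0.14 -0.09 -0.9 ] -1.12
[ 0.16 -0.11 -1.  ] -1.22
```

Emit:
apply_moves:
  motion:
    - [15, 0, -0.02, -0.14, -0.22]
    - [15, 0.04, -0.04, -0.35, -0.45]
    - [15, 0.07, -0.05, -0.55, -0.67]
    - [15, 0.1, -0.07, -0.75, -0.9]
    - [15, 0.14, -0.09, -0.9, -1.1]
    - [15, 0.14, -0.09, -0.9, -1.1]
  squeeze: 30

```text
t: 23.4
tcp_pos: [0.7289, -0.0782, 0.2206]
tool_rot: [-0.132, -0.694, 0.695, 0.132]
force: [-0.0, -0.8, -1.4]
finger_gap: 0.285
```

```bash
python3 f.py; python3 look.py side s30 220 150 360 240 5.5;python3 f.py
```

```text
tool F [-0.3  1.4  0.7] T [ 0.14 -0.12 -0.26] haz -21.5 tcp [ 0.7289 -0.0782  0.2206]
nut-on-wrench moment about axis (+ = opposes tightening) nut,pivot [np.float64(-0.05), np.float64(-0.06)]
{'t': np.float64(23.4), 'tcp_pos': array([ 0.7289, -0.0782,  0.2206]), 'force': array([-0.0122, -0.7589, -1.3534]), 'ft_torque': array([-0.0323,  0.2901,  0.1239]), 'finger_gap': np.float64(0.2848)}
tool F [ 0.4  1.3 -0.6] T [ 0.02 -0.11 -0.21] haz -21.6 tcp [ 0.7289 -0.0783  0.2206]
nut-on-wrench moment about axis (+ = opposes tightening) nut,pivot [np.float64(0.24), np.float64(0.19)]
```

View pics/s30c.png

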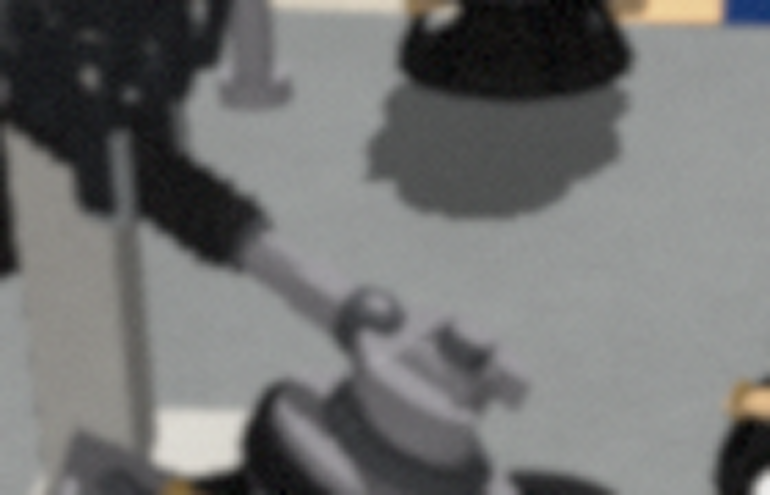

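Emit:
apply_moves:
  motion:
    - [15, 0, 0, 0, 0]
    - [15, 0.07, -0.14, 0.045, 0]
    - [15, 0.14, -0.29, 0.09, 0]
  squeeze: 60

```text
t: 23.82
tcp_pos: [0.7241, -0.079, 0.2298]
tool_rot: [-0.132, -0.695, 0.695, 0.132]
force: [-0.4, 0.0, -4.6]
finger_gap: 0.292
```

```bash
python3 f.py; python3 look.py side s31 220 150 360 240 5.5;python3 f.py
```

```text
tool F [0.3 4.6 0.1] T [-0.01 -0.06  0.27] haz -21.5 tcp [ 0.7241 -0.079   0.2298]
nut-on-wrench moment about axis (+ = opposes tightening) nut,pivot [np.float64(0.03), np.float64(0.04)]
{'t': np.float64(23.825), 'tcp_pos': array([ 0.7241, -0.079 ,  0.2298]), 'force': array([-0.3666,  0.0048, -4.6072]), 'ft_torque': array([-0.0869, -0.2549,  0.0641]), 'finger_gap': np.float64(0.292)}
tool F [-0.1  4.   0.2] T [0.05 0.02 0.36] haz -21.5 tcp [ 0.7241 -0.0791  0.2309]
nut-on-wrench moment about axis (+ = opposes tightening) nut,pivot [np.float64(-0.01), np.float64(-0.01)]
```

View pics/s31c.png

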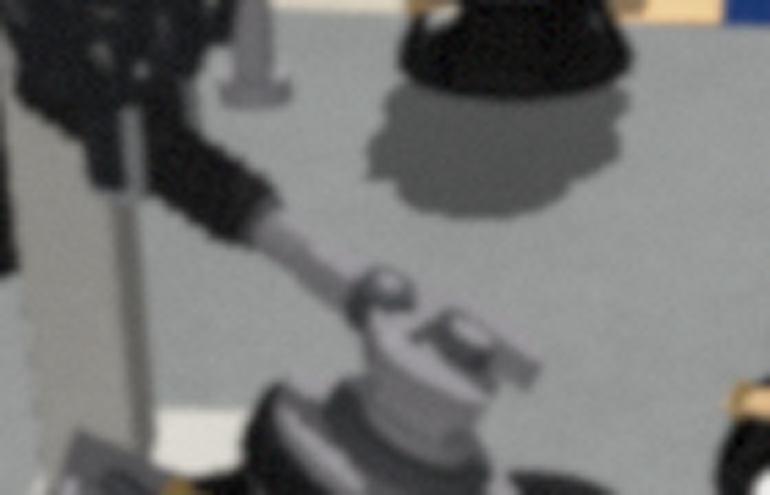

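Lifting freely with no moment on the nut. I'll continue off along the axis.

Emit:
apply_moves:
  motion:
    - [15, 0.14, -0.29, 0.09, 0]
    - [15, 0.28, -0.58, 0.18, 0]
    - [15, 0.42, -0.87, 0.27, 0]
    - [15, 0.56, -1.3, 0.36, 0]
    - [15, 0.56, -2.5, 0.36, 0]
    - [15, 0.56, -4, 0.36, 0]
    - [15, 0.56, -4, 0.36, 0]

```text
t: 24.75
tcp_pos: [0.7069, -0.0833, 0.3566]
tool_rot: [-0.136, -0.694, 0.695, 0.128]
force: [0.8, -0.0, -4.6]
finger_gap: 0.286
```

```bash
python3 f.py; python3 look.py side s32 200 60 380 260 3; python3 look.py wrist w32
```

```text
tool F [-0.7  4.7 -0.3] T [ 0.03 -0.02  0.3 ] haz -21.5 tcp [ 0.7069 -0.0833  0.3566]
nut-on-wrench moment about axis (+ = opposes tightening) nut,pivot [np.float64(0.03), np.float64(0.03)]
{'t': np.float64(24.75), 'tcp_pos': array([ 0.7069, -0.0833,  0.3566]), 'force': array([ 0.7946, -0.0145, -4.6443]), 'ft_torque': array([-0.1436, -0.2684,  0.0186]), 'finger_gap': np.float64(0.2857)}
{'t': np.float64(24.8), 'tcp_pos': array([ 0.7054, -0.0829,  0.353 ]), 'force': array([-0.1225, -0.5219, -5.3913]), 'ft_torque': array([-0.1148, -0.2203,  0.0568]), 'finger_gap': np.float64(0.29)}
```

View pics/s32c.png

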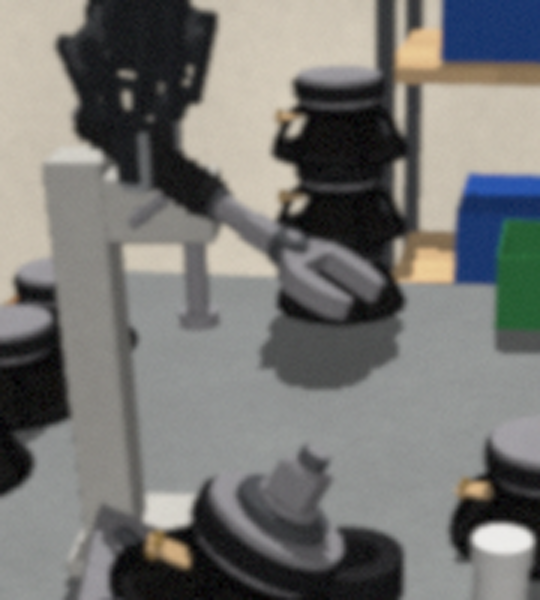

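View pics/w32.png

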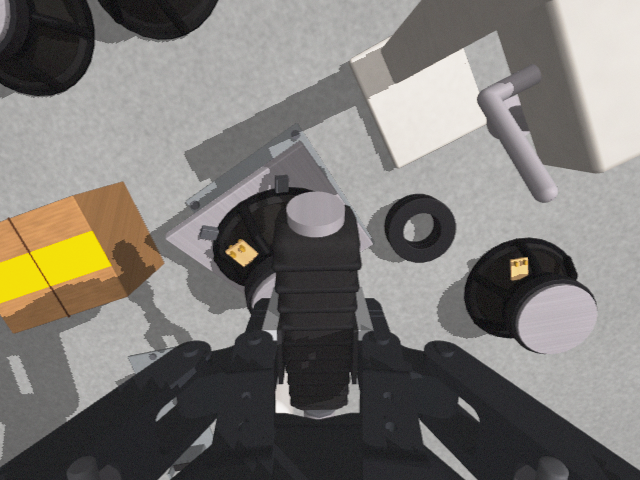

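Off cleanly, and the handle is straight. Now I'll carry it back over the rest.

Emit:
apply_moves:
  motion:
    - [15, 0.7, -0.2, -0.4, -1]
    - [15, 2.2, -0.2, -1.2, -2]
    - [15, 3.8, -0.2, -2.1, -3]
    - [15, 5.4, -0.2, -3, -4]
    - [15, 7, -0.2, -3.9, -5]
    - [15, 8.6, -0.2, -4.8, -6]
    - [15, 10.2, -0.2, -5.7, -7]
    - [15, 11.6, -0.2, -6.5, -8]
    - [15, 12.8, -0.2, -7.2, -9]
    - [15, 13.5, -0.2, -7.6, -10]
    - [15, 13.8, -0.2, -7.76, -11]
    - [15, 13.8, -0.2, -7.76, -12]
  squeeze: 60

```text
t: 26.35
tcp_pos: [0.4022, 0.286, 0.3538]
tool_rot: [0.539, -0.461, 0.458, -0.536]
force: [0.5, 0.4, -4.5]
finger_gap: 0.286
```

Emit:
apply_moves:
  motion:
    - [15, 0, 0, 0, -1]
    - [15, 0, 0, 0, -2]
    - [15, 0, 0, 0, -3]
    - [15, 0, 0, 0, -4]
    - [15, 0, 0, 0, -5]
    - [15, 0, 0, 0, -6]
    - [15, 0, 0, 0, -7]
    - [15, 0, 0, 0, -7.34]
    - [15, 0, 0, 0, -7.34]

```text
t: 27.48
tcp_pos: [0.403, 0.285, 0.3539]
tool_rot: [0.706, -0.052, 0.048, -0.704]
force: [-0.4, 0.3, -4.0]
finger_gap: 0.287
```

```bash
python3 f.py; python3 look.py side s33; python3 look.py wrist w33; python3 look.py top t33 260 160 390 280 6; python3 - <<'E'
from h import *
c=dict(np.load('w33.npz'));s=manip.sense();Rt=R.from_quat(s['tool_rot']).as_matrix()
print([(p,np.round(proj('wrist',handle_pt(s['tcp_pos'],Rt,np.radians(p),.06),c),0)) for p in (15,18,21,24,27,30)])
E
```

```text
tool F [-0.4  4.   0.3] T [-0.05 -0.01  0.3 ] haz 171.8 tcp [0.403  0.285  0.3539]
nut-on-wrench moment about axis (+ = opposes tightening) nut,pivot [np.float64(0.06), np.float64(0.05)]
{'t': np.float64(27.475), 'tcp_pos': array([0.403 , 0.285 , 0.3539]), 'force': array([-0.3872,  0.316 , -4.01  ]), 'ft_torque': array([-0.0067,  0.3047,  0.0057]), 'finger_gap': np.float64(0.2869)}
{'t': np.float64(27.525), 'tcp_pos': array([0.4034, 0.2851, 0.3543]), 'force': array([-0.2525,  0.3503, -4.307 ]), 'ft_torque': array([-0.014 ,  0.2707, -0.0112]), 'finger_gap': np.float64(0.2896)}
{'t': np.float64(27.575), 'tcp_pos': array([0.4038, 0.2853, 0.3547]), 'force': array([ 0.0719,  0.2688, -4.5158]), 'ft_torque': array([-0.0299,  0.2664,  0.0172]), 'finger_gap': np.float64(0.287)}
[(15, array([318., 192.])), (18, array([318., 197.])), (21, array([318., 203.])), (24, array([318., 209.])), (27, array([318., 216.])), (30, array([318., 224.]))]
```

View pics/s33.png

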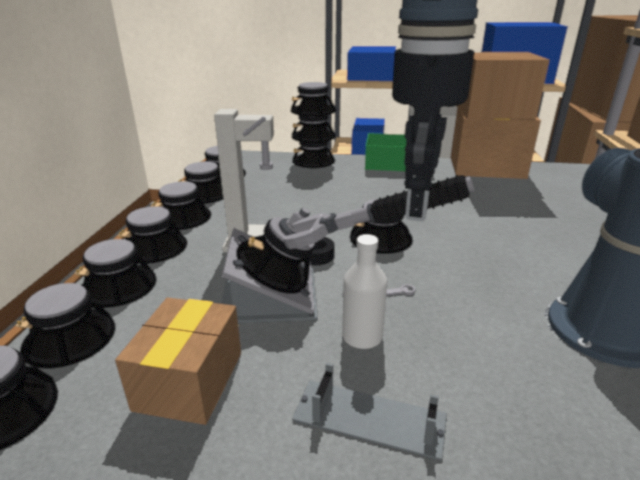

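View pics/w33.png

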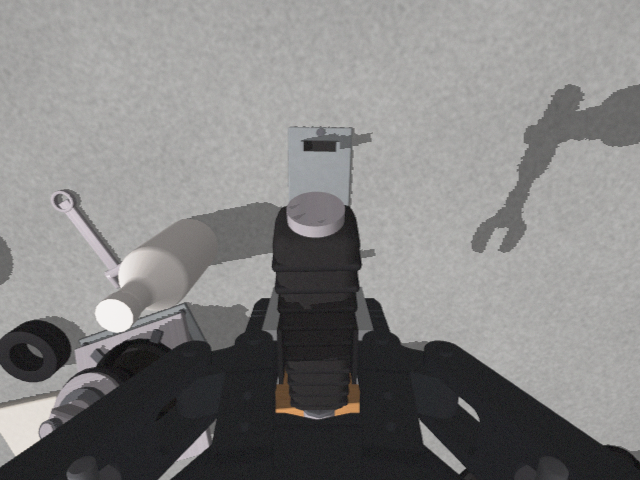

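View pics/t33c.png

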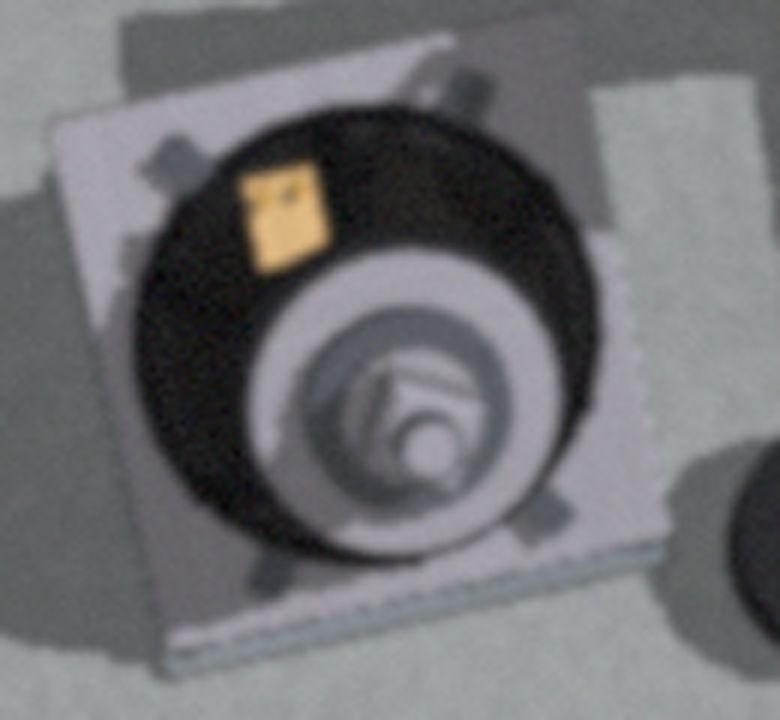

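Emit:
apply_moves:
  motion:
    - [15, 0, 1.5, 0.02, 0]
    - [15, 0, 3.5, 0.02, 0]
    - [15, 0, 5.5, 0.02, 0]
    - [15, 0, 7.2, 0.02, 0]
    - [15, 0, 8.0, 0.02, 0]
    - [15, 0, 8.2, 0.02, 0]
    - [15, 0, 8.2, 0.02, 0]

```text
t: 28.5
tcp_pos: [0.4057, 0.2866, 0.1104]
tool_rot: [-0.705, 0.05, -0.05, 0.705]
force: [-0.7, 0.2, -5.1]
finger_gap: 0.285
```

```bash
python3 f.py; python3 look.py side s34 270 300 470 460 4; python3 look.py top t34 140 240 260 400 4
```

```text
tool F [-0.7  5.1  0.1] T [-0.02 -0.01  0.28] haz 171.9 tcp [0.4057 0.2866 0.1104]
nut-on-wrench moment about axis (+ = opposes tightening) nut,pivot [np.float64(0.27), np.float64(0.06)]
{'t': np.float64(28.5), 'tcp_pos': array([0.4057, 0.2866, 0.1104]), 'force': array([-0.6604,  0.2081, -5.0516]), 'ft_torque': array([0.0226, 0.282 , 0.0076]), 'finger_gap': np.float64(0.2849)}
{'t': np.float64(28.55), 'tcp_pos': array([0.406 , 0.2867, 0.111 ]), 'force': array([ 0.2016,  0.7189, -4.5966]), 'ft_torque': array([0.0562, 0.2652, 0.0434]), 'finger_gap': np.float64(0.2854)}
```

View pics/s34c.png

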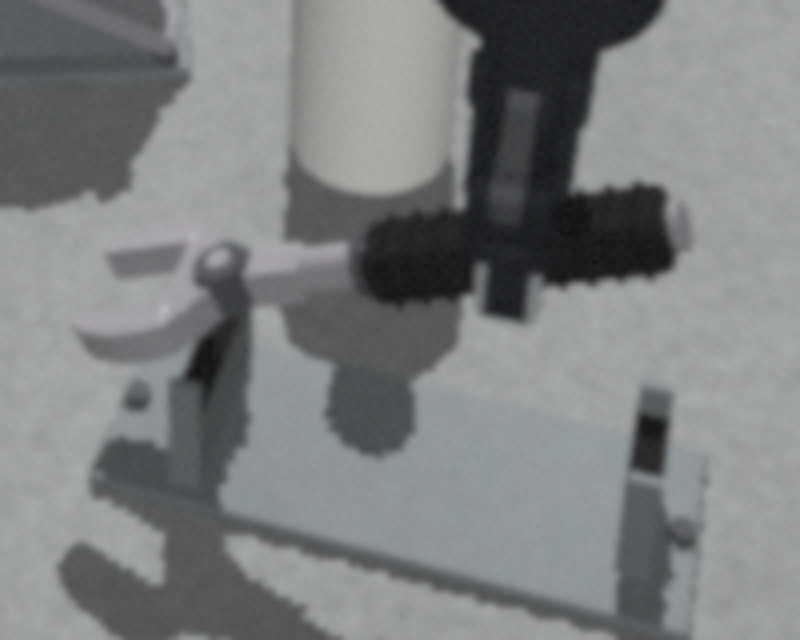

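View pics/t34c.png

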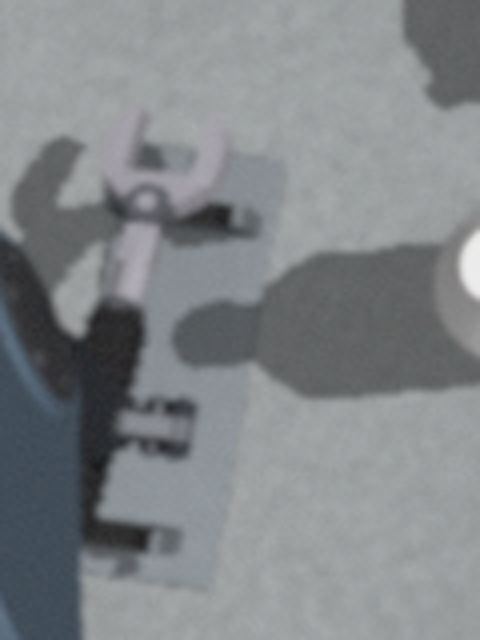

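Emit:
apply_moves:
  motion:
    - [15, -0.03, 0.4, -0.02, 0]
    - [15, -0.06, 0.81, -0.03, 0]
    - [15, -0.15, 1.05, -0.03, 0]
    - [15, -0.24, 1.27, -0.03, 0]
    - [15, -0.24, 1.27, -0.03, 0]
  squeeze: 20

```text
t: 29.22
tcp_pos: [0.3993, 0.2871, 0.0722]
tool_rot: [-0.705, 0.049, -0.051, 0.706]
force: [1.1, 0.8, 0.2]
finger_gap: 0.286
```

```bash
python3 f.py; python3 look.py side s35 270 300 470 460 4; python3 look.py top t35 140 240 260 400 4
```

```text
tool F [ 1.  -0.2  0.9] T [ 0.19 -0.08 -0.51] haz 171.9 tcp [0.3993 0.2871 0.0722]
nut-on-wrench moment about axis (+ = opposes tightening) nut,pivot [np.float64(-1.15), np.float64(0.02)]
{'t': np.float64(29.225), 'tcp_pos': array([0.3993, 0.2871, 0.0722]), 'force': array([1.1329, 0.7702, 0.2426]), 'ft_torque': array([ 0.1189, -0.5295,  0.083 ]), 'finger_gap': np.float64(0.2861)}
{'t': np.float64(29.275), 'tcp_pos': array([0.3993, 0.2871, 0.0723]), 'force': array([2.7257, 1.1177, 0.2692]), 'ft_torque': array([ 0.1579, -0.5466,  0.1275]), 'finger_gap': np.float64(0.2847)}
```

View pics/s35c.png

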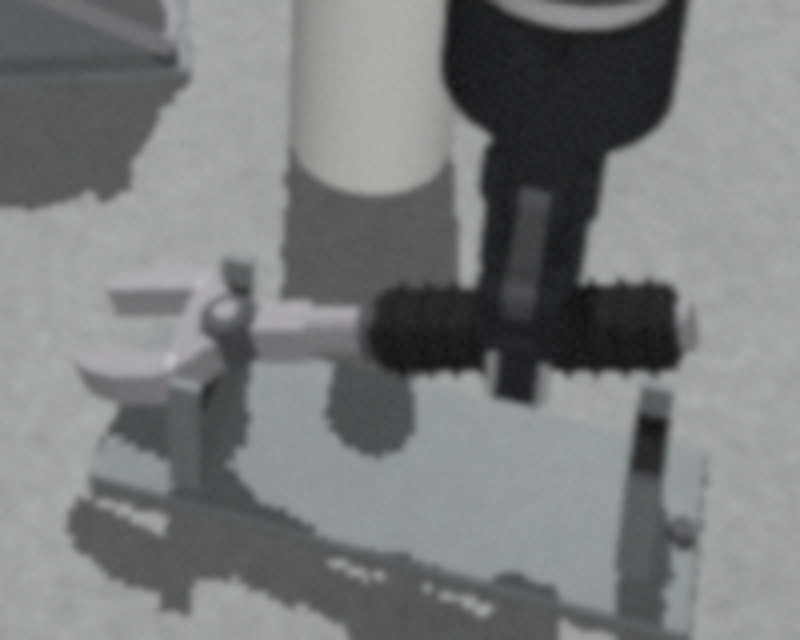

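View pics/t35c.png

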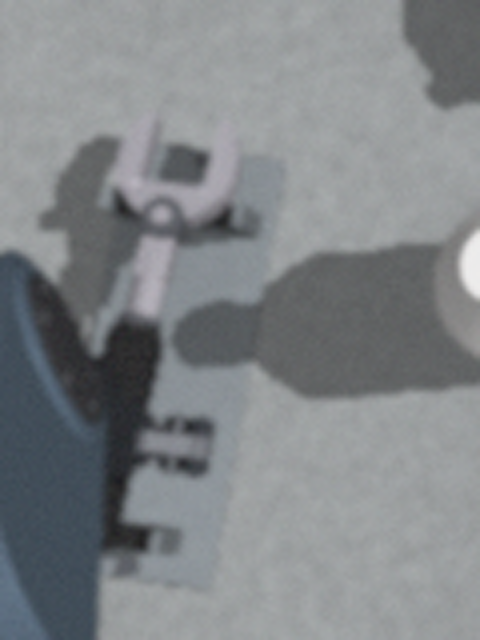

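Emit:
apply_moves:
  motion:
    - [15, -0.08, 0.3, 0, 0]
    - [15, -0.15, 0.6, 0, 0]
    - [15, -0.2, 0.9, 0, 0]
    - [15, -0.22, 1.1, 0, 0]
    - [15, -0.22, 1.2, 0, 0]
    - [15, -0.22, 1.2, 0, 0]
  squeeze: 20

```text
t: 30.08
tcp_pos: [0.391, 0.2876, 0.0359]
tool_rot: [0.705, -0.05, 0.05, -0.705]
force: [-1.1, 3.2, 1.7]
finger_gap: 0.282
```

```bash
python3 f.py; python3 look.py side s36 280 350 460 460 4; python3 look.py top t36 140 255 240 395 5
```

```text
tool F [-1.5 -1.7  3. ] T [ 0.54 -0.5  -0.28] haz 171.9 tcp [0.391  0.2876 0.0359]
nut-on-wrench moment about axis (+ = opposes tightening) nut,pivot [np.float64(-1.0), np.float64(0.33)]
{'t': np.float64(30.075), 'tcp_pos': array([0.391 , 0.2876, 0.0359]), 'force': array([-1.1003,  3.2037,  1.7223]), 'ft_torque': array([ 0.4952, -0.3572,  0.497 ]), 'finger_gap': np.float64(0.2817)}
{'t': np.float64(30.125), 'tcp_pos': array([0.391 , 0.2875, 0.0359]), 'force': array([-2.2601,  3.3045,  2.8582]), 'ft_torque': array([ 0.5341, -0.2811,  0.4832]), 'finger_gap': np.float64(0.2873)}
```

View pics/s36c.png

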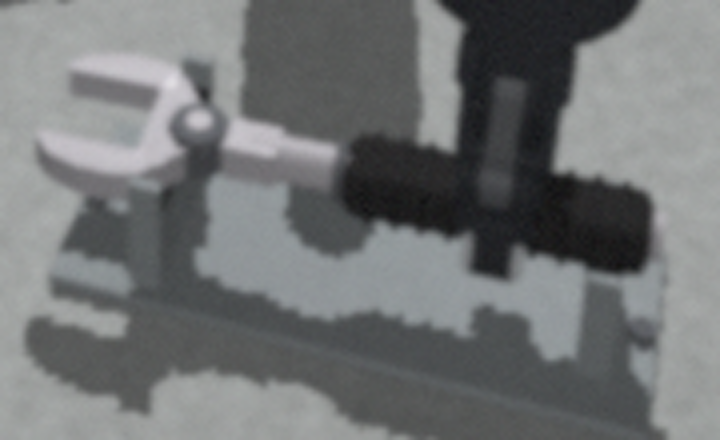

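View pics/t36c.png

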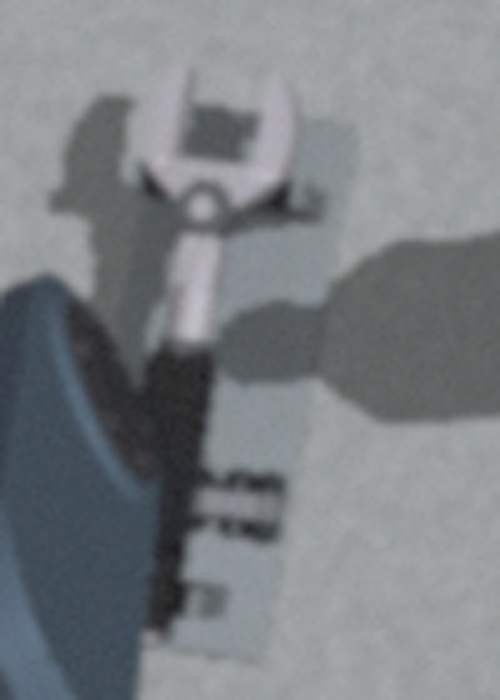

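Emit:
apply_moves:
  motion:
    - [28, 0, 0.03, 0, 0]
    - [32, 0, 0.03, 0, 0]
    - [50, 0, 0, 0, 0]
    - [85, 0, 0, 0, 0]
    - [85, 0, 0, 0, 0]
    - [85, 0, 0, 0, 0]
    - [85, 0, 0, 0, 0]
    - [85, 0, 0, 0, 0]

```text
t: 31.18
tcp_pos: [0.3912, 0.2874, 0.036]
tool_rot: [0.705, -0.05, 0.05, -0.705]
force: [-0.7, -0.3, 0.0]
finger_gap: 0.997
```

Emit:
apply_moves:
  motion:
    - [85, 0, -1, 0, 0]
    - [85, 0, -3, 0, 0]
    - [85, 0, -5, 0, 0]
    - [85, 0, -7, 0, 0]
    - [85, 0, -9, 0, 0]
    - [85, -3, -9.5, 0, 0]
    - [85, -3, -9.5, 0, 0]

```text
t: 32.05
tcp_pos: [0.2996, 0.2998, 0.322]
tool_rot: [-0.705, 0.05, -0.05, 0.706]
force: [0.2, 0.2, -0.1]
finger_gap: 0.996
```

```bash
python3 f.py; python3 look.py side s37 280 350 460 460 4; python3 look.py top t37 140 255 240 395 5; python3 look.py wrist w37
```

```text
tool F [0.2 0.1 0.2] T [-0.02  0.01  0.01] haz 171.9 tcp [0.2996 0.2998 0.322 ]
nut-on-wrench moment about axis (+ = opposes tightening) nut,pivot [np.float64(-0.89), np.float64(-0.03)]
{'t': np.float64(32.05), 'tcp_pos': array([0.2996, 0.2998, 0.322 ]), 'force': array([ 0.2159,  0.1944, -0.1492]), 'ft_torque': array([-0.0154,  0.0129, -0.0103]), 'finger_gap': np.float64(0.9957)}
{'t': np.float64(32.1), 'tcp_pos': array([0.2965, 0.2997, 0.3219]), 'force': array([-1.3087, -0.291 , -0.3075]), 'ft_torque': array([-0.0224,  0.1145,  0.0025]), 'finger_gap': np.float64(0.9964)}
{'t': np.float64(32.15), 'tcp_pos': array([0.2989, 0.2998, 0.3216]), 'force': array([0.3947, 0.4739, 0.2523]), 'ft_torque': array([ 0.0006, -0.0217, -0.003 ]), 'finger_gap': np.float64(0.9952)}
```

View pics/s37c.png

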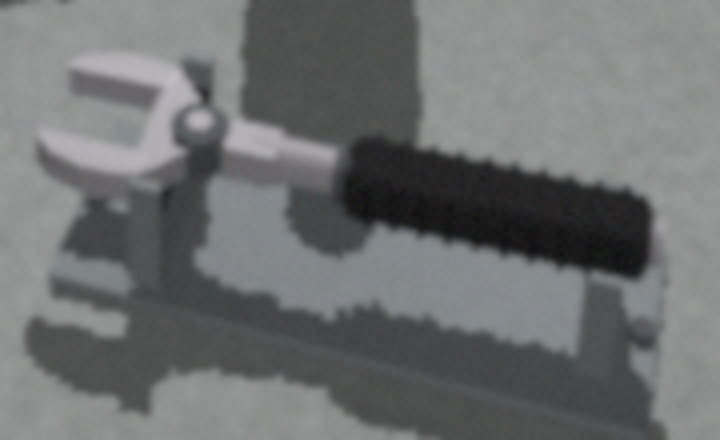

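View pics/t37.png

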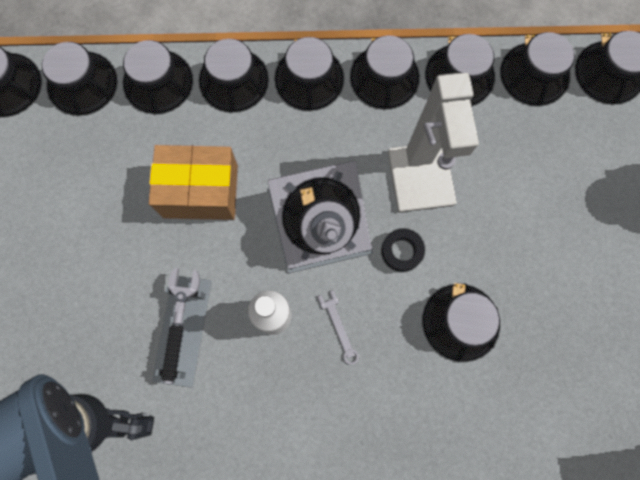

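View pics/w37.png

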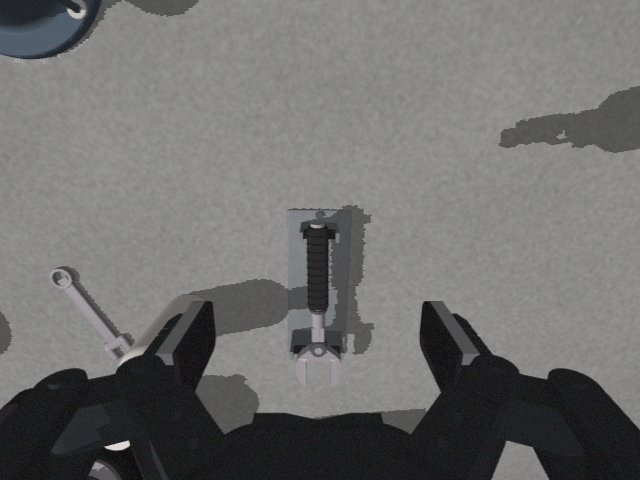

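The wrench is home, and the picture matches the starting one. There's plenty of time left, so I'll check the nut's final angle with the wrist camera.

Emit:
apply_moves:
  motion:
    - [85, 1, 0, -0.8, -0.5]
    - [85, 11.3, 0, -9.3, -1.9]
    - [85, 11.3, 0, -9.3, -1.9]
    - [85, 11.3, 0, -9.3, -1.9]
    - [85, 11.3, 0, -9.3, -1.9]
    - [85, 11.3, 0, -9.3, -1.9]
    - [85, 11.3, 0, -9.3, -1.9]
    - [85, 11.3, 0, -9.3, -1.9]
    - [85, 11.3, 0, -9.3, -1.9]
    - [85, 11.3, 1, -9.3, -1.9]
    - [85, 11.3, 1.6, -9.3, -1.9]
    - [85, 11.3, 1.6, -9.3, -1.9]

```text
t: 33.7
tcp_pos: [0.5969, -0.0234, 0.2709]
tool_rot: [-0.703, -0.065, 0.069, 0.704]
force: [0.4, 0.2, -0.3]
finger_gap: 0.997
```

```bash
python3 look.py wrist w38; python3 - <<'E'
from h import *
c=dict(np.load('w38.npz')); u,v=proj('wrist',NUT,c); print(u,v); u,v=int(u),int(v)
crop('pics/w38.png','pics/w38c.png',u-40,v-40,u+40,v+40,8); print(u-40,v-40)
E
```

```text
{'t': np.float64(33.7), 'tcp_pos': array([ 0.5969, -0.0234,  0.2709]), 'force': array([ 0.4359,  0.2285, -0.2624]), 'ft_torque': array([ 0.0203, -0.0063,  0.07  ]), 'finger_gap': np.float64(0.9974)}
305.1319979192107 248.1921328973398
265 208
```

View pics/w38c.png

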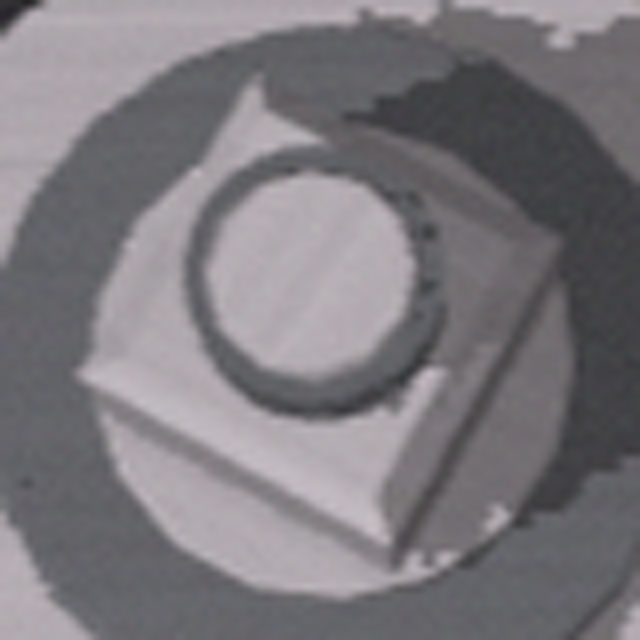

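```bash
python3 - <<'E'
from h import *
from scipy.optimize import least_squares
c=dict(np.load('w38.npz'))
L=[((1,-1),(78,377)),((1,1),(395,568)),((-1,1),(563,240)),((-1,-1),(255,78))]
L=[(k,np.array(p)/8+[265,208]) for k,p in L]; sp=np.array([312,278])/8+[265,208]
def f(p):
    A=standR(p[3]); N=A@R.from_euler('z',p[4]).as_matrix(); r=[]
    for k,px in L: r+=list(np.array(proj('wrist',p[:3]+N@[.015*k[0],.015*k[1],.01],c))-px)
    r+=list(np.array(proj('wrist',p[:3]+A@[0,0,.025],c))-sp); r+=[p[3]-11]
    return np.array(r)
s=least_squares(f,[.605,-.03,.174,11,-.45],x_scale=[.01,.01,.01,1,.1]); print(s.x.round(4),np.degrees(s.x[4]),s.cost)
E
```

```text
[ 0.6036 -0.0301  0.1815 11.0905 -0.5085] -29.135284746493085 1.448198192314446
```

The nut is at -29°, having turned about 54°. That agrees with the handle angle at break-over, so it hasn't slackened. Handing in.

```bash
python3 - <<'E'
from station import manip
s=manip.sense(); print(s['t'],s['force'].round(1)); print(manip.sign_off())
E
```

```text
33.75 [ 0.1 -0.6  0.6]
the job is handed in; nothing more can be done
None
```

I tightened the clamp nut until the wrench broke over, took the wrench off straight and laid it back in its rest. The job went in at about 34 s of the 72 s allowed; no verdict came back.

**Tilt:** The tool could not be tilted, so I pressed the wrench's tail on the fixed stud top to pitch it in the grip to match the leaning nut.

**Turning:** I turned the nut about 54° clockwise. The moment at the wrench pivot peaked at about 1.3 N m and fell to 1.08, so it had broken over. I had first used the wrong reference point for the torque readings. Once corrected, they suggested a bend of only about 0.05 rad, the least that counts as a full click. I therefore eased back and repeated it slightly further, to about 0.09 rad. Both figures come from forces and pictures, because the handle joint can't be read directly.

**Last checks:**
- **Nut:** The wrist camera puts it about 3° behind the handle's angle at break-over, as expected for a nut at its stop. I saw almost no loosening moment when easing back or lifting off. Its exact joint value could not be read.
- **Wrench:** It lies straight in both saddles, and its picture matches the starting one.
- **Other items:** By eye in the final top view, the bottle, magnets, spare woofer and spanner were where they started.
- **Robot:** The gripper was empty, and the force reading was close to zero.

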